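Press the proud peg of a wall hook home in the hand press

ROBOT

A 6-joint arm with a two-finger parallel gripper is mounted at the origin on a cart in front of the work surface, level with it; the furniture and walls round the work are solid. World frame = base frame: x ahead of the robot, y to its left, z up, the work surface at z = 0. Lengths are in mm, angles in rad, forces in N, time in s.
With the tool pointing down it reaches from about 250 to 850 mm from the base axis. Payload 12.5 kg.
Tool frame: the origin (TCP) lies midway between the tips of the shut fingers; the grasp point (between the pads) lies 19 mm behind it; z points along the fingers, y is the direction in which the jaws open and shut (so a half turn about z gives the same grasp; the last joint's range is limited). The gripper opens to 93 mm and grips with 3 to 60 N. Pads are 15 mm wide; open, the fingers measure 128 mm over their backs; the gripper's body (75 mm by 188 mm) begins 65 mm behind the grasp point.
Start: joints at [-1.265, 0.351, 1.652, -0, 1.139, -0.085], TCP at [209.528, -508.51, 218.633] pointing down, gripper open.
Joint ranges: [-2.75, 2.75], [-0.79, 2.1], [0.01, 2.65], [-1.57, 4.71], [0.07, 3.14], [-2.87, 2.87]. Speed limits (rad/s): [2.22, 2.22, 2.79, 3.14, 3.14, 3.14].

INTERFACE

Orientations are given as [roll, pitch, yaw] about the fixed x, y, z axes, in that order (R = Rz(yaw) Ry(pitch) Rx(roll)).
In Python, from plant import env, cams gives the robot as it stands.
- The arm moves only by the tool apply_moves, never from a script. Its arguments are lists of equal length, an entry for each row: "rotation": the turn, a rotation vector about the tool's x, y, z in rad, a list of three; "travel": the shift along the tool's x, y, z in cm, a list of three; "fingers": the opening, from -1 (shut) to 1 (fully open), so that 0 is half open. In form: {"rotation": [[ax, ay, az], ...], "travel": [[x, y, z], ...], "fingers": [fingers, ...]}. A call has 1 to 5 rows; each row shifts and turns the commanded pose from where the row before left it, along the tool's axes as they then stand; what a row does not reach is not made up. A row lasts 1/10 s, in which the tool goes at most 50 mm and 8.59 degrees, less where a joint would pass 70% of its speed; a pose out of reach is approached as far as the arm can. A call with a gripper value outside its range is refused whole. The fingers move at their own pace and stop on an object; "grip_force" is the grip in N (left out, the last holds). Time passes only in rows, so rows that do not move let the fingers close. It gives the time, the measured TCP pose, the force and the opening at its end, in the units of the state.
- env.get_obs(): the state, without advancing time (a new reading comes with each control period).
- cams.snapshot(name): name is "scene" or "top" or "wrist"; returns the picture (420x560x3 uint8, red, green, blue); there is no depth.
- cams.calibration(name): a dict with "fx", "fy", "cx", "cy" (pixels), "dist" ([k1, k2, p1, p2, k3] as OpenCV has them; the pictures are not rectified), "view" (4x4, takes a point from world to camera coordinates). Camera axes: x right, y down, z forward; pixel columns grow to the right and rows downward; lengths in mm; the calibration is good to about 2 mm. A picture is of the moment at which its call begins: read the wrist's pose just before it. calibration takes no time and is no camera call; for the wrist camera it gives the pose at the moment of the call.
- env.sign_off(): hands the job in, once; it reports no verdict.
The state is a dict: "t": time; "q": joint angles; "joint_velocities": joint speeds; "tau": joint torques, N m; "position": TCP position; "tool_rot": TCP orientation; "contact_force": force on the tool from outside, world axes, zero at the start; "ft_torque": the same for the moment, N m; "width": finger opening in mm.
Only numpy, scipy, OpenCV 4.12 (cv2) and the standard library are available. Lean on these libraries where they do the work, as an engineer would, in place of code of your own. Each camera call takes 0.05 s, during which the arm holds its last target.

TASK

One of the three wooden wall hooks on the plywood board still has its turned peg standing proud of the back plate. Slide that hook, peg up, under the ram of the hand press until its plate is against the back stop, pull the ball lever down until the peg comes up solid on its collar without forcing it further, and ease the lever back up to rest rather than letting it fly. Then lay the hook back, peg up, where it came from on the board, and leave the other two hooks and everything else as they are.

Things in the scene. Friction and masses are not known exactly. Their poses are not given: they have to be found in the camera images.
- hook_a: The hook to be finished: wooden back plate 104 x 40 x 18 mm (x, y, z), a turned mushroom-tipped peg upright in the middle of its face. Origin: centre of the plate's underside; x along its length, z up. The peg (25 mm across) ends 63 mm above the origin when home, 7 to 10 mm more at the start. 90 g. Grip the plate across its 40 mm width, near the end towards the robot.
- peg_a (a joint): How far the peg of hook_a stands proud of home, in m: 7 to 10 mm at the start, 0 = collar tight on the plate. It is a tight fit: about 15 N straight down on the tip moves it, and it stays where it is left; lifting the hook by the plate does not move it.
- hook_b: A finished hook, same plate and peg, peg already home (63 mm tall). Origin under the plate's centre.
- hook_c: A second finished hook, the same.
- board: Plywood carrying board 170 x 300 mm on two cleats, flat top 19 mm above the table, fixed. Origin: centre of its underside. The three hooks lie on it in a row along its y, 95 mm apart, their length along its x; which hook lies in which place varies.
- press: Grey hand-lever press, fixed, 245 mm tall, open at its front (its -x side, towards the robot). Origin: on the table straight below the ram's axis; x points back to its column, z up. The head above the ram spans 153 to 241 mm in height, 40 mm to the front of the ram's axis, 26 mm to either side. The lever is on its right (-y).
- press_ram: The ram of the press, a round steel foot 30 mm across; origin: centre of its lower face, 134 mm above the table with the lever at rest. It only moves straight down and up with the lever.
- nest (a point): Point on the ram's axis 40 mm above the table. The steel bed here (100 x 84 mm, front edge 40 mm before the axis) is clamped with its top at this height or up to 12 mm higher: not measured, feel for it. On it two guides, 9 mm high, 45 mm apart, flared from 24 mm before the axis, and a back stop. With its plate's end on the stop a hook's origin is on the axis. Axes as the press.
- press_lever (a joint): Angle of the press lever in rad: 0 = up at rest; grows as the ball is pulled to the front (-x of the press) and down; 1.2 at most. A spring returns it (2.5 N at the ball at rest, 7 N at the bottom). 0.1 rad lowers the ram by 3 mm; 1 N at the ball gives 5.7 N at the ram. The peg is met at 0.3 to 0.8 rad and comes home at 0.6 to 1.05 rad, by the bed's height.
- lever_ball (a point): Centre of the black ball, 32 mm across, at the end of the 12 mm lever rod. It swings in an upright plane 72 mm to the right (-y) of the press's origin, on a circle of 170 mm radius about a level axis 30 mm behind the ram's axis and 185 mm above the table; at rest it is 52 degrees above level, to the front.
- glue_bottle: Squeeze bottle of wood glue, 55 mm across, 160 mm tall, standing near the press. Origin under its centre. Leave alone.
- tape_roll: Roll of tape lying flat, 98 mm across, 25 mm high, in front of the press, to the left. Leave alone.
- awl: Scratch awl, 166 mm long, lying in front of the press. Leave alone.
- sanding_block: Cork sanding block 42 x 68 x 30 mm behind the board. Leave alone.
- tack_tin: Open tin of tacks, 55 mm across, 21 mm high, behind the board. Leave alone.
- pencil: Yellow pencil, 136 mm long, lying in front of the board. Leave alone.

How it is judged:
By the outcome, as a careful person would: the job done as asked, in the order asked, and still so for the second after the job is handed in, with the robot touching nothing.
It also fails if it takes over 72 s, if anything falls off the work surface, if the arm or the gripper's body presses on something with over 40 N, if the wrist force passes 120 N, or if a joint passes its speed limit or range.

## Working session

There is one attempt and no reset: what is moved stays moved. The work goes in short steps, Python scripts to look and compute and a tool call to move; the robot and the scene stay as the last step left them, time stands still between calls to the robot, and variables do not carry over. Pictures are saved under pics/ and viewed, and the job is handed in when it is done.

Besides the shell and the picture viewer there is one more tool, called after "Request:" by a JSON object that holds its "api" and its "payload". apply_moves: Moves the arm, as the interface text tells. Its arguments: {"type":"object","properties":{"rotation":{"type":"array"},"travel":{"type":"array"},"fingers":{"type":"array"},"grip_force":{"type":"number"}},"required":["rotation","travel","fingers"]}

```bash
mkdir -p pics; ls; cat > h.py <<'E'
import numpy as np,cv2,json
from plant import env,cams
def snap(n,f):
    c=cams.calibration(n); o=env.get_obs(); im=cams.snapshot(n)
    cv2.imwrite('pics/'+f+'.png',im[:,:,::-1]); np.save('pics/'+f+'.npy',im)
    json.dump({k:np.asarray(v).tolist() for k,v in c.items()},open('pics/'+f+'.json','w'))
    return im,c
def load(f):
    c=json.load(open('pics/'+f+'.json')); c['view']=np.array(c['view']); return np.load('pics/'+f+'.npy'),c
def K(c): return np.array([[c['fx'],0,c['cx']],[0,c['fy'],c['cy']],[0,0,1.]])
def ray(c,uv):
    p=cv2.undistortPoints(np.array(uv,float).reshape(-1,1,2),K(c),np.array(c['dist'],float)).reshape(-1,2)
    d=np.c_[p,np.ones(len(p))]; R=c['view'][:3,:3];t=c['view'][:3,3]
    return -R.T@t,d@R
def onz(c,uv,z):
    o,d=ray(c,uv); return o+d*((z-o[2])/d[:,2])[:,None]
def tri(obs):
    A=np.zeros((3,3));b=np.zeros(3)
    L=[]
    for c,uv in obs:
        o,d=ray(c,[uv]);d=d[0]/np.linalg.norm(d[0]);P=np.eye(3)-np.outer(d,d);A+=P;b+=P@o;L.append((o,P))
    x=np.linalg.solve(A,b); return x,[float(np.linalg.norm(P@(x-o))) for o,P in L]
def proj(c,X):
    X=np.array(X,float).reshape(-1,3);R=c['view'][:3,:3];t=c['view'][:3,3]
    return cv2.projectPoints(X,cv2.Rodrigues(R)[0],t,K(c),np.array(c['dist'],float))[0].reshape(-1,2)
E
python3 - <<'E'
from h import *
for n in ['scene','top','wrist']:
    im,c=snap(n,n+'0'); R=c['view'][:3,:3]; print(n,-R.T@c['view'][:3,3],R[2],c['fx'])
print(env.get_obs())
E
```

```text
pics
scene [-195.48333653  532.74594138  976.1819534 ] [ 0.60534298 -0.46652107 -0.64491702] 490.07956057434023
top [ 297.47226765  -33.42017721 1300.49527679] [ 0.1919657  -0.01683402 -0.98125725] 458.3532958766225
wrist [ 274.94938895 -480.93722963  383.91120057] [-0.23930268 -0.09687581 -0.96610005] 374.940280428425
{'t': 0.15, 'q': array([-1.26459675e+00,  3.51131187e-01,  1.65223883e+00, -4.09170896e-06,
        1.13911034e+00, -8.46151339e-02]), 'joint_velocities': array([ 1.78887780e-06, -1.24248001e-03, -2.16735670e-03, -1.45688054e-03,
       -2.24261432e-03, -7.06740077e-04]), 'tau': array([-1.70525468e-04, -4.97463584e+01, -2.85345107e+01,  6.99392846e-02,
        2.45633349e-02, -5.53160521e-05]), 'position': array([ 209.45670724, -508.28195871,  218.22939021]), 'tool_rot': array([-3.14070781e+00, -7.13218828e-05,  3.90816397e-01]), 'contact_force': array([ 0.70838156, -0.62997662,  0.21305111]), 'ft_torque': array([-0.00835603,  0.03486282,  0.01694449]), 'width': 93.38997000415978}
```

View pics/scene0.png

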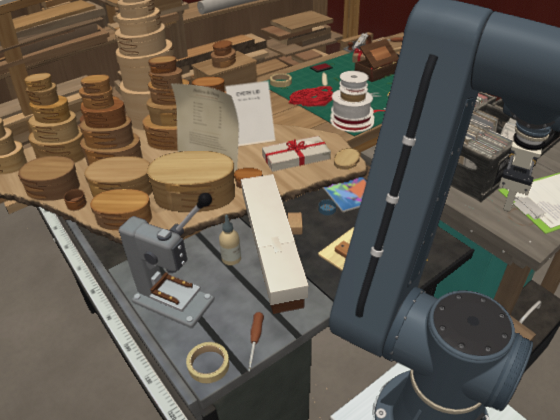

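View pics/top0.png

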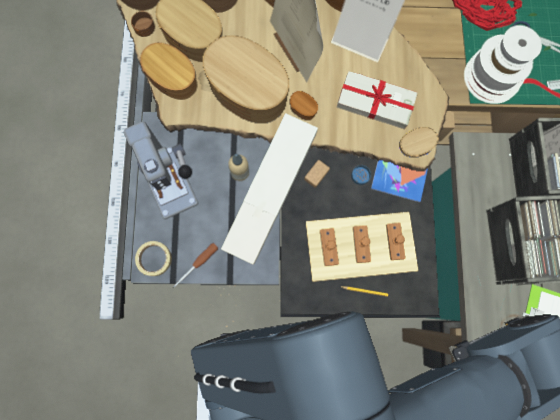

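View pics/wrist0.png

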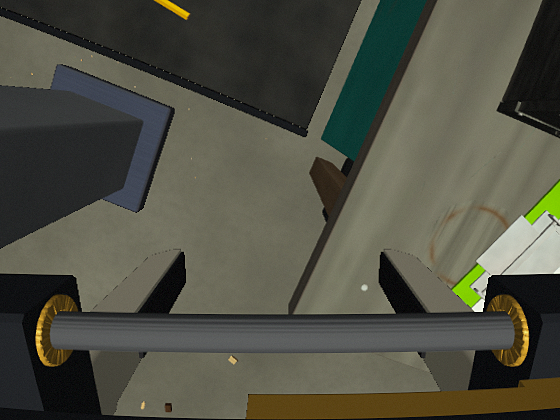

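The overview shows the press at top (165,170), the lever ball at (185,171), the board at (362,246) with three hooks, and a white beam between them. I'll zoom in.

```bash
python3 - <<'E'
from h import *
a,_=load('top0'); b,_=load('scene0')
cv2.imwrite('pics/z1.png',cv2.resize(a[200:300,290:430,::-1],None,fx=5.7,fy=5.7,interpolation=cv2.INTER_CUBIC))
cv2.imwrite('pics/z2.png',cv2.resize(a[100:280,110:330,::-1],None,fx=3.3,fy=3.3,interpolation=cv2.INTER_CUBIC))
cv2.imwrite('pics/z3.png',cv2.resize(b[160:330,100:330,::-1],None,fx=3.4,fy=3.4,interpolation=cv2.INTER_CUBIC))
E
```

```text
(no output)
```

View pics/z1.png

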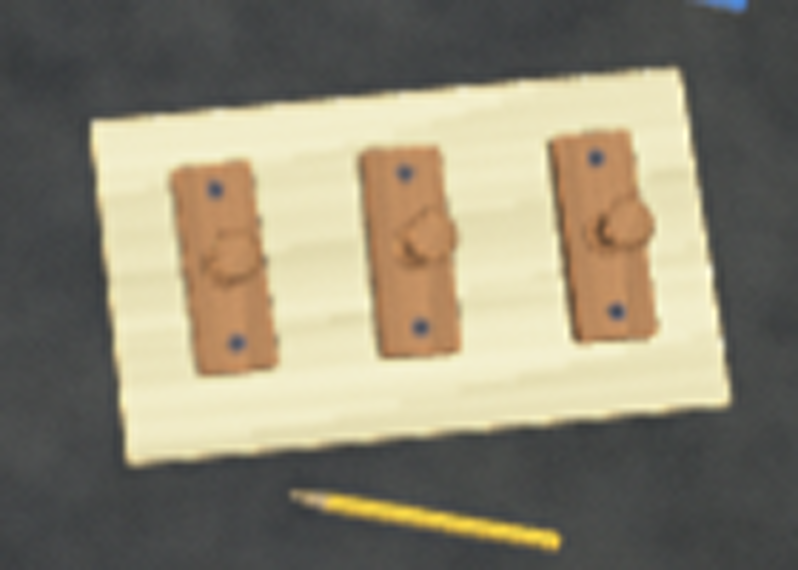

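View pics/z2.png

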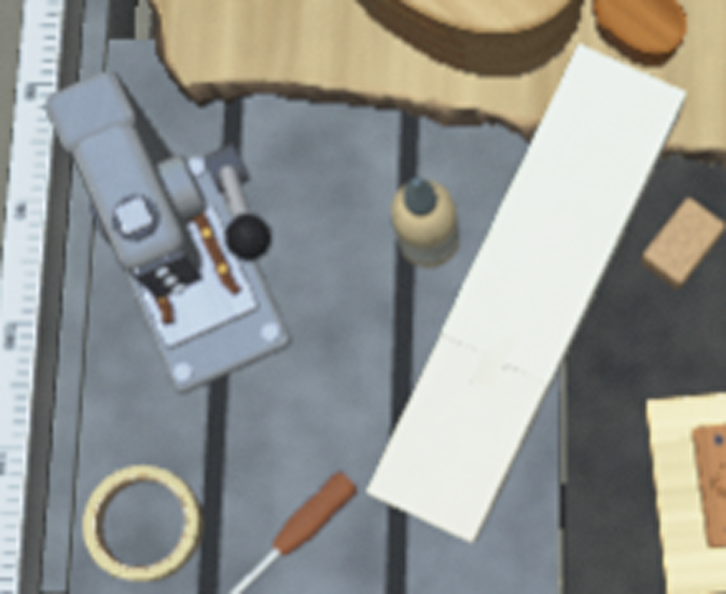

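View pics/z3.png

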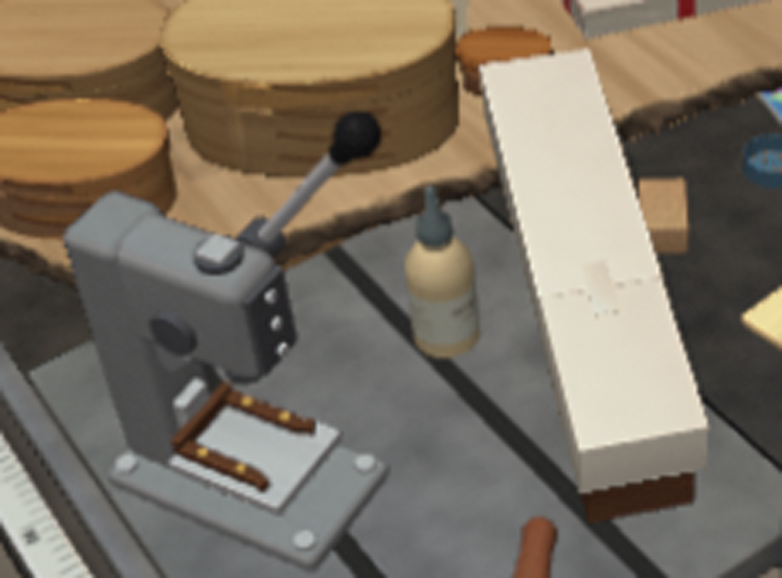

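```bash
python3 - <<'E'
from h import *
T,c=load('top0'); S,s=load('scene0')
z1=lambda u,v:(290+u/5.7,200+v/5.7)
z2=lambda u,v:(110+u/3.3,100+v/3.3)
z3=lambda u,v:(100+u/3.4,160+v/3.4)
bd=[z1(92,120),z1(682,68),z1(731,404),z1(128,465)]
print('board',onz(c,bd,19).round(0)[:,:2].tolist())
for n,sc,pg in [('L',[(215,189),(237,343)],(237,256)),('M',[(405,173),(421,327)],(432,237)),('R',[(597,157),(617,312)],(629,222))]:
    p=onz(c,[z1(*x) for x in sc],37); m=p.mean(0); d=p[0]-p[1]
    # height where peg ray nearest plate centre
    o,dd=ray(c,[z1(*pg)]); dd=dd[0]/-dd[0][2]; 
    k=np.dot(m[:2]-o[:2],dd[:2])/np.dot(dd[:2],dd[:2]); q=o+k*dd
    print(n,m.round(1),np.arctan2(d[1],d[0]).round(3),np.linalg.norm(d).round(1),'peg h',q.round(1))
print('ball',tri([(c,z2(249,237)),(s,z3(356,135))]))
print('beam near R corner',tri([(c,z2(473,542)),(s,z3(705,430))]), tri([(c,z2(367,492)),(s,z3(582,460))]))
print('beam far',tri([(c,z2(581,44)),(s,z3(483,66))]),tri([(c,z2(685,93)),(s,z3(590,50))]))
print('base front',tri([(c,z2(182,391)),(s,z3(312,567))]),tri([(c,z2(289,342)),(s,z3(387,465))]))
print('bed front',tri([(c,z2(170,344)),(s,z3(280,506))]),tri([(c,z2(256,308)),(s,z3(340,434))]))
print('bottle', tri([(c,z2(420,192)),(s,z3(430,190))]))
print('awl',onz(c,[z2(345,483)],15),'tape',onz(c,[z2(140,522)],25))
E
```

```text
board [[529.0, -133.0], [559.0, -432.0], [390.0, -449.0], [358.0, -151.0]]
L [ 454.1 -197.1   37. ] 0.131 76.0 peg h [ 453.9 -197.3   76.1]
M [ 463. -289.   37.] 0.079 76.0 peg h [ 463.1 -288.9   82.7]
R [ 471.7 -385.    37. ] 0.09 76.9 peg h [ 472.2 -384.8   76.7]
ball (array([582.16079363, 158.19010813, 319.50227883]), [0.6369241700835901, 0.6369241700834409])
beam near R corner (array([399.32097577,  12.74928989,  93.94079012]), [1.711694418114201, 1.7116944181142366]) (array([436.69928734,  96.80055411,  89.89807346]), [1.0060735303757837, 1.0060735303757593])
beam far (array([795.94515693, -70.39098949, 151.62643984]), [0.9207146840069345, 0.9207146840067784]) (array([ 755.16911409, -154.15870509,  152.72220176]), [0.5668840110815038, 0.5668840110813012])
base front (array([533.28247687, 270.26378229,   8.34087014]), [0.9446807989857996, 0.9446807989857945]) (array([576.18573083, 178.02979163,  15.95200685]), [0.7164994958505825, 0.7164994958504739])
bed front (array([565.44477708, 272.44390545,  48.78909929]), [0.054376833795404436, 0.05437683379542083]) (array([598.10515738, 201.79218152,  48.46470119]), [0.4502967392138084, 0.45029673921392566])
bottle (array([668.04888515,  58.9189923 , 164.06769836]), [3.870670125575027, 3.870670125575041])
awl [[453.54818679 124.61479903  15.        ]] tape [[417.07387288 294.66541477  25.        ]]
```

Heights from the top view put the middle hook's peg about 6–7 mm higher than the others. The press, ball and bed agree with the text geometry: yaw about 0.43, ram axis near (618,254). Next I move over the board for a closer look with the wrist camera.

Request:
{"api": "apply_moves", "payload": {"rotation": [[0, 0, 0.06], [0, 0, 0.06], [0, 0, 0.06], [0, 0, 0.06], [0, 0, 0.05]], "travel": [[4, -2.2, 0], [4, -2.0, 0], [4, -1.8, 0], [4, -1.6, 0], [4, -1.4, 0]], "fingers": [0.3, 0.3, 0.3, 0.3, 0.3]}}

```text
t: 0.65
position: [377.5, -367.6, 218.7]
tool_rot: [-3.141, 0.0, 0.098]
contact_force: [0.5, -0.6, 0.6]
width: 61.5
```

Request:
{"api": "apply_moves", "payload": {"rotation": [[0, 0.14, 0], [0, 0.14, 0], [0, 0.14, 0], [0, 0.14, 0], [0, 0.14, 0]], "travel": [[0, 0, 0], [0, 0, 0], [0, 0, 0], [0, 0, 0], [0, 0, 0]], "fingers": [0.3, 0.3, 0.3, 0.3, 0.3]}}

```text
t: 1.15
position: [376.3, -369.6, 219.4]
tool_rot: [3.137, -0.706, 0.102]
contact_force: [-0.4, -0.2, -0.1]
width: 60.2
```

```bash
python3 - <<'E'
from h import *
o=env.get_obs(); print({k:np.round(o[k],3) for k in ['t','q','position','tool_rot','contact_force','width']})
snap('wrist','w1')
E
```

```text
{'t': np.float64(1.15), 'q': array([-1.207,  0.233,  2.003,  0.903,  0.921, -0.313]), 'position': array([ 376.325, -369.635,  219.418]), 'tool_rot': array([ 3.137, -0.706,  0.102]), 'contact_force': array([-0.359, -0.156, -0.122]), 'width': np.float64(60.244)}
```

View pics/w1.png

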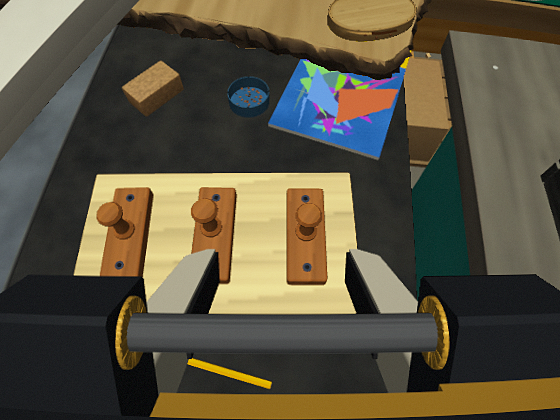

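Wrist view: three hooks, with knobs at (110,213), (205,210) and (311,216). I'll centre on the middle one.

Request:
{"api": "apply_moves", "payload": {"rotation": [[0, 0, 0], [0, 0, 0], [0, 0, 0]], "travel": [[0, -4, 0], [0, -4, 0], [0, 0, 0]], "fingers": [0.3, 0.3, 0.3]}}

```text
t: 1.5
position: [367.4, -285.6, 217.8]
tool_rot: [-3.137, -0.697, 0.1]
contact_force: [0.7, 0.0, -0.5]
width: 60.6
```

```bash
python3 - <<'E'
from h import *
o=env.get_obs(); print({k:np.round(o[k],3) for k in ['t','q','position','tool_rot','contact_force','width']})
a,_=snap('wrist','w2')
cv2.imwrite('pics/w2z.png',cv2.resize(a[150:310,100:420,::-1],None,fx=2.5,fy=2.5,interpolation=cv2.INTER_CUBIC))
E
```

```text
{'t': np.float64(1.5), 'q': array([-1.142,  0.097,  2.173,  0.928,  0.864, -0.299]), 'position': array([ 367.405, -285.58 ,  217.842]), 'tool_rot': array([-3.137, -0.697,  0.1  ]), 'contact_force': array([ 0.706,  0.011, -0.478]), 'width': np.float64(60.602)}
```

View pics/w2z.png

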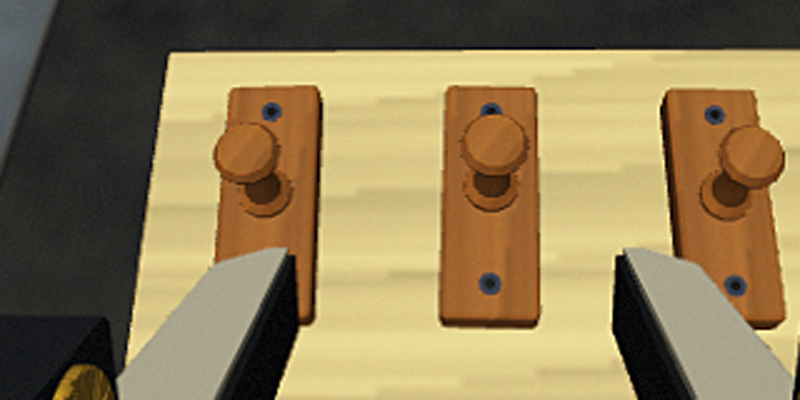

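```bash
python3 - <<'E'
from h import *
T,c=load('top0'); W,w=load('w2')
z1=lambda u,v:(290+u/5.7,200+v/5.7)
zw=lambda u,v:(100+u/2.5,150+v/2.5)
for n,a,b in [('L top screw',(215,189),(271,111)),('M top',(405,173),(491,110)),('M bot',(421,327),(490,283)),('R top',(597,157),(714,114)),('R bot',(617,312),(735,285)),
 ('Lknob',(235,254),(248,148)),('Mknob',(433,235),(495,139)),('Rknob',(630,220),(753,154))]:
    x,e=tri([(c,z1(*a)),(w,zw(*b))]); print(n,x.round(1),round(e[0],2))
m=onz(w,[zw(446,89),zw(537,89),zw(540,322),zw(439,322)],37); print(m.round(1), m.mean(0))
b=onz(w,[zw(491,283),zw(491,110)],37); print(b, b.mean(0))
pp=[zw(246,152),zw(493,143),zw(752,156)]
for n,u,ctr in zip('LMR',pp,[(454.1,-197.1),(463,-289),(471.7,-385)]):
    o,d=ray(w,[u]);d=d[0]; k=np.dot(np.array(ctr)-o[:2],d[:2])/np.dot(d[:2],d[:2]); print(n,(o+k*d).round(1))
E
```

```text
L top screw [ 492.1 -192.4   36.6] 0.31
M top [ 500.7 -285.9   39.1] 0.34
M bot [ 425.3 -292.1   37.6] 0.35
R top [ 510.1 -381.4   36.8] 0.2
R bot [ 433.  -387.4   41.2] 0.04
Lknob [ 455.7 -197.1   75.4] 1.04
Mknob [ 463.7 -288.9   87.1] 0.45
Rknob [ 473.3 -385.7   75.4] 0.06
[[ 510.2 -266.    37. ]
 [ 514.2 -304.9   37. ]
 [ 412.1 -312.9   37. ]
 [ 408.2 -274.2   37. ]] [ 461.19838649 -289.50231791   37.        ]
[[ 425.8235903  -292.75008329   37.        ]
 [ 502.02922299 -286.11420858   37.        ]] [ 463.92640664 -289.43214593   37.        ]
L [ 454.4 -197.6   76.6]
M [ 463.  -288.7   85.7]
R [ 471.7 -385.    76.8]
```

Hook_a is the middle one: its knob stands about 11 mm above the others. Centre (463.3, −289.2), yaw 0.082.

Request:
{"api": "apply_moves", "payload": {"rotation": [[-0.012, 0, 0.014], [0, 0, 0], [0, 0, 0], [0, 0, 0], [0, 0, 0]], "travel": [[-2.05, 0.3, 3.0], [-2.05, 0.3, 3.0], [-2.05, 0.3, 3.0], [-2.05, 0.25, 3.0], [0, 0, 0]], "fingers": [0.3, 0.3, 0.3, 0.3, 0.3]}}

```text
t: 2.05
position: [383.5, -298.8, 70.2]
tool_rot: [-3.133, -0.696, 0.077]
contact_force: [0.8, -0.7, -0.3]
width: 60.3
```

```bash
cat >> h.py <<'E'
from scipy.spatial.transform import Rotation as Ro
def st():
    o=env.get_obs(); print({k:np.round(o[k],3).tolist() for k in ['t','q','position','tool_rot','contact_force','width']}); return o
def to(target,rot=None,o=None):
    "travel in cm along tool axes to world target; rotvec in tool axes to RPY"
    o=o or env.get_obs(); R=Ro.from_euler('xyz',o['tool_rot'])
    print('travel cm',(R.inv().apply(np.array(target)-o['position'])/10).round(2))
    if rot is not None: print('rotvec',(R.inv()*Ro.from_euler('xyz',rot)).as_rotvec().round(3))
E
python3 - <<'E'
from h import *
st(); to([421.4,-292.6,27],[np.pi,-.7,.082])
a,_=snap('wrist','w3')
E
```

```text
{'t': 2.05, 'q': [-1.115, 0.464, 2.223, 1.356, 0.66, -0.829], 'position': [383.475, -298.816, 70.183], 'tool_rot': [-3.133, -0.696, 0.077], 'contact_force': [0.759, -0.739, -0.338], 'width': 60.25}
travel cm [ 0.17 -0.28  5.77]
rotvec [-0.006  0.004 -0.004]
```

View pics/w3.png

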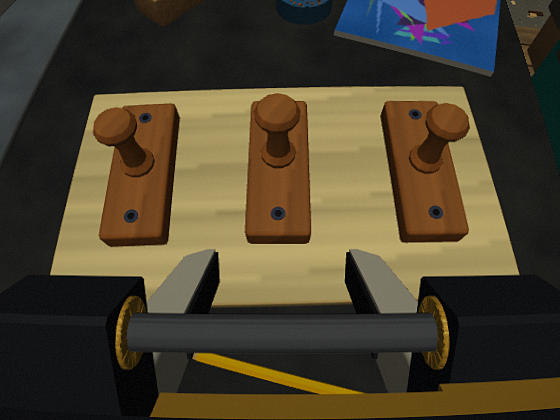

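The hook is centred between the fingers (near end at (278,240), finger gap centre about 282). I'll advance and grip.

Request:
{"api": "apply_moves", "payload": {"rotation": [[-0.006, 0.004, -0.004], [0, 0, 0], [0, 0, 0], [0, 0, 0], [0, 0, 0]], "travel": [[0.05, -0.1, 2.0], [0.05, -0.1, 2.0], [0.05, -0.08, 1.7], [0, 0, 0], [0, 0, 0]], "fingers": [0.3, 0.3, 0.3, 0.3, 0.3]}}

```text
t: 2.6
position: [422.0, -294.6, 33.3]
tool_rot: [3.13, -0.705, 0.09]
contact_force: [-0.4, 0.1, -0.2]
width: 60.6
```

```bash
python3 - <<'E'
from h import *
st(); to([421.4,-292.6,27],[np.pi,-.7,.082])
a,_=snap('wrist','w4')
E
```

```text
{'t': 2.6, 'q': [-1.022, 0.578, 2.188, 1.567, 0.614, -0.984], 'position': [421.985, -294.591, 33.262], 'tool_rot': [3.13, -0.705, 0.09], 'contact_force': [-0.422, 0.051, -0.188], 'width': 60.584}
travel cm [-0.44 -0.21  0.45]
rotvec [ 0.007 -0.005  0.006]
```

View pics/w4.png

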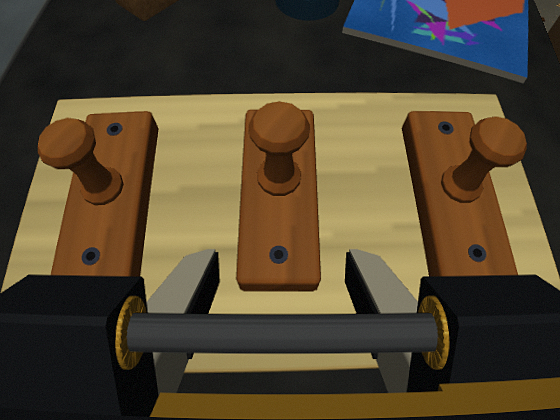

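Request:
{"api": "apply_moves", "payload": {"rotation": [[0.004, -0.003, 0.003], [0, 0, 0], [0, 0, 0]], "travel": [[-0.2, -0.1, 0.25], [-0.2, -0.05, 0.2], [0, 0, 0]], "fingers": [0.3, 0.3, 0.3]}}

```text
t: 2.95
position: [421.0, -292.6, 25.4]
tool_rot: [3.139, -0.701, 0.083]
contact_force: [0.2, -0.8, -0.2]
width: 60.6
```

```bash
python3 - <<'E'
from h import *
st(); to([421.4,-292.6,27],[np.pi,-.7,.082])
st(); 
E
```

```text
{'t': 2.95, 'q': [-1.021, 0.596, 2.189, 1.583, 0.612, -1.002], 'position': [421.026, -292.607, 25.432], 'tool_rot': [3.139, -0.701, 0.083], 'contact_force': [0.22, -0.765, -0.213], 'width': 60.619}
travel cm [ 0.13  0.   -0.1 ]
rotvec [ 0.002 -0.001  0.001]
{'t': 2.95, 'q': [-1.021, 0.596, 2.189, 1.583, 0.612, -1.002], 'position': [421.026, -292.607, 25.432], 'tool_rot': [3.139, -0.701, 0.083], 'contact_force': [0.22, -0.765, -0.213], 'width': 60.619}
```

Request:
{"api": "apply_moves", "payload": {"rotation": [[0, 0, 0], [0, 0, 0], [0, 0, 0], [0, 0, 0], [0, 0, 0]], "travel": [[0.05, 0, -0.08], [0, 0, 0], [0, 0, 0], [0, 0, 0], [0, 0, 0]], "fingers": [-0.3, -0.3, -0.3, -0.3, -0.3], "grip_force": 40}}

```text
t: 3.45
position: [421.1, -292.6, 26.4]
tool_rot: [3.138, -0.701, 0.084]
contact_force: [-1.0, 0.1, 1.0]
width: 39.4
```

```bash
python3 - <<'E'
from h import *
st()
a,_=snap('wrist','w5')
E
```

```text
{'t': 3.45, 'q': [-1.021, 0.593, 2.189, 1.58, 0.612, -0.998], 'position': [421.131, -292.65, 26.444], 'tool_rot': [3.138, -0.701, 0.084], 'contact_force': [-0.962, 0.082, 0.986], 'width': 39.427}
```

View pics/w5.png

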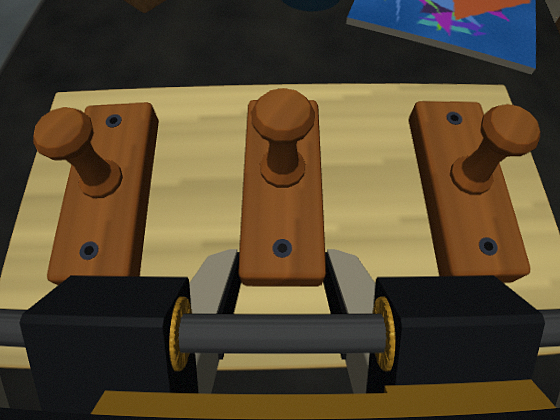

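Gripped at 39.4 mm. Before carrying, I'll lift and fit a small kinematic model from the readings so I can check joint limits at the press.

Request:
{"api": "apply_moves", "payload": {"rotation": [[0, 0, 0], [0, 0, 0], [0, 0, 0], [0, 0, 0], [0, 0, 0]], "travel": [[0.65, 0, -0.75], [1.3, 0, -1.5], [2.6, 0, -3.0], [2.6, 0, -3.0], [2.6, 0, -3.0]], "fingers": [-0.3, -0.3, -0.3, -0.3, -0.3]}}

```text
t: 4.0
position: [422.6, -291.7, 176.4]
tool_rot: [3.139, -0.7, 0.083]
contact_force: [0.0, -0.6, -0.4]
width: 39.7
```

```bash
cat > kin.py <<'E'
import numpy as np
from scipy.optimize import least_squares
from scipy.spatial.transform import Rotation as Ro
D=[([-1.2646,.35113,1.65224,0,1.13911,-.08461],(209.46,-508.28,218.23),(-3.1407,0,.3908)),
([-1.207,.233,2.003,.903,.921,-.313],(376.3,-369.6,219.4),(3.137,-.706,.102)),
([-1.142,.097,2.173,.928,.864,-.299],(367.4,-285.58,217.84),(-3.137,-.697,.1)),
([-1.115,.464,2.223,1.356,.66,-.829],(383.475,-298.816,70.183),(-3.133,-.696,.077)),
([-1.022,.578,2.188,1.567,.614,-.984],(421.985,-294.591,33.262),(3.13,-.705,.09)),
([-1.021,.596,2.189,1.583,.612,-1.002],(421.026,-292.607,25.432),(3.139,-.701,.083))]
def Rz(a):return Ro.from_euler('z',a)
def Ry(a):return Ro.from_euler('y',a)
def fk(q,P):
    H,a,L2,L3,b,L6,d,dy=P[:8]
    R1=Rz(q[0]);R2=R1*Ry(q[1]);R3=R2*Ry(q[2]);R4=R3*Rz(S[0]*q[3]);R5=R4*Ry(q[4]);R6=R5*Rz(S[1]*q[5]+P[8])
    p=np.array([0,0,H])+R1.apply([a,d,0])+R2.apply([0,0,L2])+R3.apply([b,0,L3])+R5.apply([0,dy,L6])
    return p,R6
S=[1,1]
def res(P):
    r=[]
    for q,p,e in D:
        x,R=fk(q,P); r+=list((x-np.array(p)));r+=list(300*(R.inv()*Ro.from_euler('xyz',e)).as_rotvec())
    return np.array(r)
def fit():
    global S
    best=None
    for s0 in(1,-1):
      for s1 in (1,-1):
        for o in (np.pi/2,-np.pi/2):
          S[:]=[s0,s1]; f=least_squares(res,[180,0,500,450,0,250,0,0,o],loss='soft_l1')
          if best is None or f.cost<best[0]: best=(f.cost,[s0,s1],f.x)
    S[:]=best[1]; return best
E
python3 - <<'E'
from h import *; st()
import kin; b=kin.fit(); print(b); print(kin.res(b[2]).reshape(-1,6).round(1))
E
```

```text
{'t': 4.0, 'q': [-1.016, 0.237, 2.138, 1.063, 0.714, -0.347], 'position': [422.575, -291.713, 176.355], 'tool_rot': [3.139, -0.7, 0.083], 'contact_force': [0.045, -0.628, -0.366], 'width': 39.667}
(np.float64(0.2329270874047107), [1, 1], array([ 2.58582134e+02, -2.70275153e-01,  4.87738034e+02,  4.37981744e+02,
        4.08700332e+01,  2.77630872e+02,  4.64999759e+01, -8.05684774e-03,
       -6.01614597e+02]))
[[-0.   0.  -0.   0.  -0.  -0.1]
 [-0.1 -0.1 -0.1 -0.2  0.2 -0.1]
 [ 0.   0.1  0.1  0.2  0.   0.1]
 [ 0.1 -0.2  0.1  0.1 -0.1  0.1]
 [ 0.1  0.   0.1  0.1 -0.2  0. ]
 [-0.2  0.1 -0.2 -0.   0.2  0. ]]
```

```bash
cat >> kin.py <<'E'
P=None
LO=np.array([-2.75,-.79,.01,-1.57,.07,-2.87]);HI=np.array([2.75,2.1,2.65,4.71,3.14,2.87])
def ik(p,R,n=40,seed=0):
    rng=np.random.default_rng(seed); sols=[]
    def f(q):
        x,r=fk(q,P); return np.r_[(x-p)/100,(r.inv()*R).as_rotvec()]
    for i in range(n):
        q0=rng.uniform(LO,HI); q0[0]=rng.uniform(-1,1.2)
        s=least_squares(f,q0,bounds=(LO,HI))
        if s.cost<1e-8 and not any(np.abs(s.x-t).max()<.02 for t in sols): sols.append(s.x)
    return sols
E
python3 - <<'E'
from h import *
import kin; kin.P=kin.fit()[2]
A=np.array([618,254.]);y=.43;f=np.array([np.cos(y),np.sin(y)]);l=np.array([-f[1],f[0]])
def loc(x,yy,z): return np.r_[A+f*x+l*yy,z]
for tilt in (.6,.7,.8):
  for nm,X in [('in',loc(-42,0,58)),('out',loc(-130,0,70)),('ballrest',loc(-74.7+12,-72,319-15)),('ballmid',loc(-139+12,-72,170-15))]:
    print(tilt,nm,[s.round(2).tolist() for s in kin.ik(X,Ro.from_euler('xyz',[np.pi,-tilt,y]))])
E
```

```text
0.6 in [[0.27, 0.55, 1.99, 1.59, 0.09, -0.15]]
0.6 out [[0.24, 0.43, 2.21, 2.24, 0.14, -0.83]]
0.6 ballrest [[0.11, 0.14, 1.83, 0.31, 0.62, 1.05]]
0.6 ballmid [[0.06, 0.25, 2.13, 0.84, 0.28, 0.44]]
0.7 in [[0.27, 0.57, 2.05, 2.58, 0.2, -1.15]]
0.7 out [[0.23, 0.45, 2.26, 2.67, 0.29, -1.27]]
0.7 ballrest [[0.1, 0.12, 1.9, 0.46, 0.5, 0.9]]
0.7 ballmid [[0.04, 0.26, 2.19, 1.45, 0.25, -0.18]]
0.8 in [[0.26, 0.59, 2.1, 2.79, 0.36, -1.36]]
0.8 out [[0.21, 0.49, 2.31, 2.79, 0.47, -1.41]]
0.8 ballrest [[0.08, 0.1, 1.97, 0.71, 0.39, 0.65]]
0.8 ballmid [[0.02, 0.27, 2.25, 1.99, 0.32, -0.74]]
```

```bash
cat >> kin.py <<'E'
def ikl(p,R,q0):
    def f(q):
        x,r=fk(q,P); return np.r_[(x-p)/100,(r.inv()*R).as_rotvec()]
    s=least_squares(f,np.clip(q0,LO+1e-3,HI-1e-3),bounds=(LO,HI)); return s.x,s.cost
E
python3 - <<'E'
from h import *
import kin; kin.P=kin.fit()[2]
A=np.array([618,254.]);y=.43;f=np.array([np.cos(y),np.sin(y)]);l=np.array([-f[1],f[0]])
def loc(x,yy,z): return np.r_[A+f*x+l*yy,z]
q=env.get_obs()['q']
W=[((422.6,-291.7,176.4),.083),((422.6,-291.7,240),.083),((430,0,240),.26),(loc(-140,0,240),.43),(loc(-140,0,62),.43),(loc(-42,0,58),.43)]
for (a,ya),(b,yb) in zip(W[:-1],W[1:]):
    a=np.array(a);b=np.array(b);n=max(2,int(np.linalg.norm(b-a)/40))
    print('to',b.round(0))
    for i in range(1,n+1):
        t=i/n; q2,c=kin.ikl(a+(b-a)*t,Ro.from_euler('xyz',[np.pi,-.7,ya+(yb-ya)*t]),q); print(q2.round(2).tolist(),'%.0e'%c, np.abs(q2-q).max().round(2)); q=q2
E
```

```text
to [ 423. -292.  240.]
[-1.02, 0.18, 2.11, 0.98, 0.76, -0.23] 2e-27 0.11
[-1.02, 0.12, 2.08, 0.91, 0.81, -0.13] 2e-20 0.1
to [430   0 240]
[-0.96, 0.07, 2.14, 0.92, 0.79, -0.12] 1e-27 0.06
[-0.89, 0.02, 2.19, 0.93, 0.76, -0.09] 3e-28 0.07
[-0.81, -0.03, 2.24, 0.93, 0.73, -0.06] 2e-29 0.08
[-0.72, -0.07, 2.28, 0.93, 0.68, -0.0] 4e-20 0.09
[-0.61, -0.11, 2.31, 0.92, 0.63, 0.07] 6e-20 0.11
[-0.49, -0.14, 2.33, 0.9, 0.58, 0.16] 2e-28 0.12
[-0.36, -0.15, 2.35, 0.87, 0.51, 0.27] 7e-24 0.13
to [491. 196. 240.]
[-0.22, -0.13, 2.33, 0.83, 0.44, 0.39] 9e-22 0.14
[-0.09, -0.1, 2.3, 0.77, 0.39, 0.51] 2e-21 0.13
[0.03, -0.06, 2.26, 0.7, 0.34, 0.64] 2e-21 0.13
[0.13, -0.01, 2.22, 0.61, 0.3, 0.78] 1e-22 0.14
[0.22, 0.04, 2.17, 0.51, 0.28, 0.91] 5e-26 0.14
to [491. 196.  62.]
[0.22, 0.13, 2.22, 0.89, 0.17, 0.53] 3e-23 0.39
[0.22, 0.23, 2.25, 1.76, 0.14, -0.36] 3e-28 0.89
[0.22, 0.34, 2.28, 2.45, 0.21, -1.05] 1e-24 0.69
[0.22, 0.46, 2.29, 2.71, 0.33, -1.32] 2e-21 0.27
to [580. 236.  58.]
[0.25, 0.51, 2.17, 2.67, 0.26, -1.25] 3e-24 0.12
[0.27, 0.57, 2.05, 2.58, 0.2, -1.15] 1e-20 0.12
```

```bash
cat >> h.py <<'E'
A0=np.array([618,254.]);Y0=.43
def loc(x,y,z,A=None,Y=None):
    A=A0 if A is None else A;Y=Y0 if Y is None else Y
    f=np.array([np.cos(Y),np.sin(Y)]);l=np.array([-f[1],f[0]]);return np.r_[A+f*x+l*y,z]
def rows(p0,e0,p1,e1,n):
    R0=Ro.from_euler('xyz',e0);R1=Ro.from_euler('xyz',e1);rv=(R0.inv()*R1).as_rotvec()
    for i in range(n):
        R=R0*Ro.from_rotvec(rv*i/n); print((rv/n).round(3).tolist(), (R.inv().apply((np.array(p1)-p0)/n)/10).round(2).tolist())
E
python3 - <<'E'
from h import *
o=st()
p=o['position']; e=[np.pi,-.7,.083]
rows(p,e,(425,-200,240),[np.pi,-.7,.13],3);print()
rows((425,-200,240),[np.pi,-.7,.13],(430,0,240),[np.pi,-.7,.26],5);print()
rows((430,0,240),[np.pi,-.7,.26],loc(-140,0,240),[np.pi,-.7,.43],5)
E
```

```text
{'t': 4.0, 'q': [-1.016, 0.237, 2.138, 1.063, 0.714, -0.347], 'position': [422.575, -291.713, 176.355], 'tool_rot': [3.139, -0.7, 0.083], 'contact_force': [0.045, -0.628, -0.366], 'width': 39.667}
[0.01, 0.0, -0.012] [1.62, -3.04, -1.41]
[0.01, 0.0, -0.012] [1.66, -3.03, -1.38]
[0.01, 0.0, -0.012] [1.69, -3.03, -1.35]

[0.017, -0.0, -0.02] [0.47, -3.95, 0.4]
[0.017, -0.0, -0.02] [0.55, -3.94, 0.46]
[0.017, -0.0, -0.02] [0.63, -3.92, 0.53]
[0.017, -0.0, -0.02] [0.71, -3.89, 0.6]
[0.017, -0.0, -0.02] [0.78, -3.87, 0.66]

[0.022, 0.0, -0.026] [1.67, -3.47, 1.4]
[0.022, 0.0, -0.026] [1.76, -3.39, 1.48]
[0.022, 0.0, -0.026] [1.84, -3.31, 1.55]
[0.022, 0.0, -0.026] [1.93, -3.23, 1.62]
[0.022, 0.0, -0.026] [2.01, -3.14, 1.69]
```

Request:
{"api": "apply_moves", "payload": {"rotation": [[0.01, 0, -0.012], [0.01, 0, -0.012], [0.01, 0, -0.012], [0, 0, 0]], "travel": [[1.6, -3.0, -1.4], [1.65, -3.0, -1.4], [1.7, -3.0, -1.35], [0, 0, 0]], "fingers": [-0.3, -0.3, -0.3, -0.3]}}

```text
t: 4.4
position: [425.4, -199.0, 240.7]
tool_rot: [3.135, -0.703, 0.136]
contact_force: [-0.4, 0.7, -1.4]
width: 39.5
```

Request:
{"api": "apply_moves", "payload": {"rotation": [[0.017, 0, -0.02], [0.017, 0, -0.02], [0.017, 0, -0.02], [0.017, 0, -0.02], [0.017, 0, -0.02]], "travel": [[0.45, -3.95, 0.4], [0.55, -3.95, 0.45], [0.65, -3.9, 0.55], [0.7, -3.9, 0.6], [0.8, -3.85, 0.65]], "fingers": [-0.3, -0.3, -0.3, -0.3, -0.3]}}

```text
t: 4.9
position: [430.2, -0.4, 237.8]
tool_rot: [3.139, -0.7, 0.262]
contact_force: [1.3, 0.3, -1.7]
width: 39.4
```

```bash
python3 - <<'E'
from h import *
o=st(); snap('wrist','w6')
E
```

```text
{'t': 4.9, 'q': [-0.356, -0.15, 2.35, 0.877, 0.503, 0.263], 'position': [430.235, -0.359, 237.804], 'tool_rot': [3.139, -0.7, 0.262], 'contact_force': [1.308, 0.303, -1.701], 'width': 39.397}
```

View pics/w6.png

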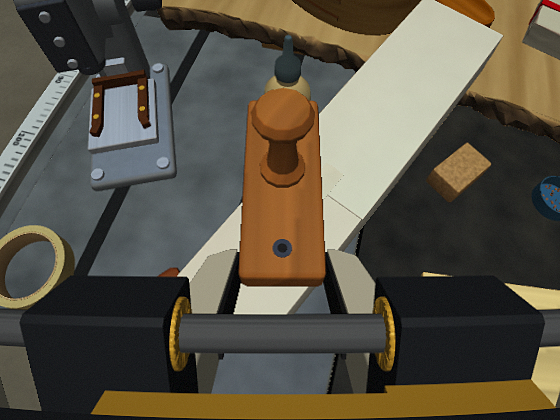

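The hook is held level and the press bed and guides are visible at (120,110). Continuing to the front of the press.

Request:
{"api": "apply_moves", "payload": {"rotation": [[0.022, 0, -0.026], [0.022, 0, -0.026], [0.022, 0, -0.026], [0.022, 0, -0.026], [0.022, 0, -0.026]], "travel": [[1.65, -3.45, 1.4], [1.75, -3.4, 1.5], [1.85, -3.3, 1.55], [1.9, -3.2, 1.6], [1.6, -3.1, 1.3]], "fingers": [-0.3, -0.3, -0.3, -0.3, -0.3]}}

```text
t: 5.45
position: [486.4, 192.8, 237.4]
tool_rot: [3.139, -0.699, 0.434]
contact_force: [1.1, -2.7, -1.6]
width: 39.4
```

```bash
python3 - <<'E'
from h import *
o=st(); snap('wrist','w7')
a,_=load('w7');b,_=load('w6')
cv2.imwrite('pics/w6z.png',cv2.resize(b[50:210,70:200,::-1],None,fx=3.7,fy=3.7,interpolation=cv2.INTER_CUBIC))
E
```

```text
{'t': 5.45, 'q': [0.215, 0.034, 2.182, 0.533, 0.274, 0.886], 'position': [486.362, 192.758, 237.361], 'tool_rot': [3.139, -0.699, 0.434], 'contact_force': [1.057, -2.729, -1.587], 'width': 39.396}
```

View pics/w7.png

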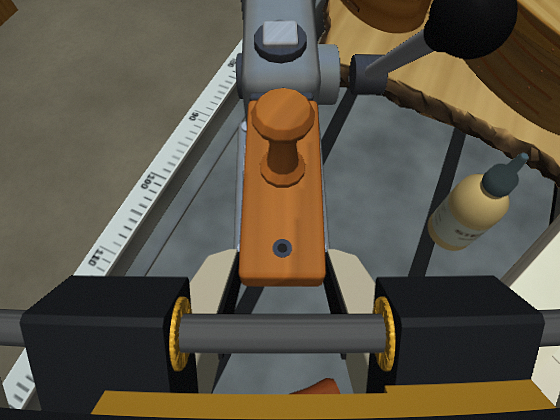

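View pics/w6z.png

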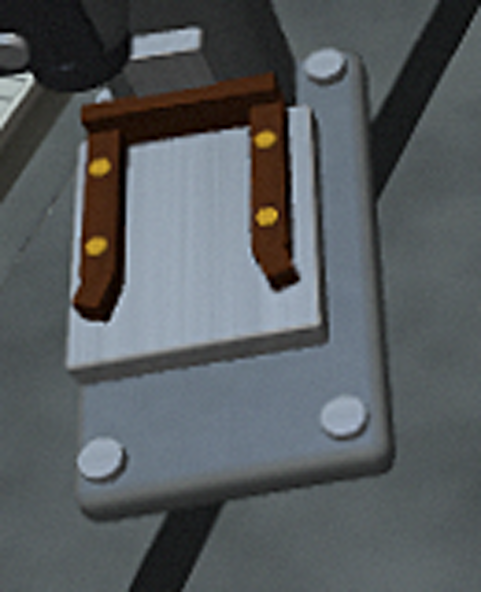

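```bash
python3 - <<'E'
from h import *
T,c=load('top0'); S,s=load('scene0');W,w=load('w6')
z2=lambda u,v:(110+u/3.3,100+v/3.3)
z3=lambda u,v:(100+u/3.4,160+v/3.4)
z6=lambda u,v:(70+u/3.7,50+v/3.7)
X={}
for n,o in {'Rb':[(w,z6(265,139)),(s,z3(247,402)),(c,z2(207,234))],'Rf':[(w,z6(267,216)),(s,z3(285,416)),(c,z2(222,269))],
 'Lb':[(w,z6(99,167)),(s,z3(203,453))],'Lf':[(w,z6(96,246)),(s,z3(240,470))],
 'bedL':[(w,z6(68,371)),(s,z3(280,506)),(c,z2(170,344))],'bedR':[(w,z6(323,332)),(s,z3(340,434)),(c,z2(256,308))],
 }.items():
    x,e=tri(o); X[n]=x; print(n,x.round(1),np.round(e,1))
for a,b in [('Rf','Rb'),('Lf','Lb')]:
    d=X[b]-X[a];print('yaw',np.arctan2(d[1],d[0]),np.linalg.norm(d[:2]))
d=X['bedL']-X['bedR'];print('yaw bed',np.arctan2(-d[0],d[1]),np.linalg.norm(d[:2]))
zb=np.mean([X['bedL'][2],X['bedR'][2]])
for zb in (46,48.5,51):
  zt=zb+9
  g=onz(w,[z6(265,139),z6(267,216),z6(99,167),z6(96,246)],zt); bl=onz(w,[z6(68,371),z6(323,332)],zb)
  m=(g[:2]+g[2:])/2; print(zb,'mid line',m.round(1)[:,:2].tolist(),'yaw',np.arctan2(*(m[0]-m[1])[[1,0]]).round(3),'sep',np.linalg.norm(g[0]-g[2]).round(1),np.linalg.norm(g[0]-g[1]).round(1),'bedmid',bl.mean(0).round(1),np.linalg.norm(bl[0]-bl[1]).round(1))
# guide tips & inner faces at top of guides 57.5
tips=onz(w,[z6(113,318),z6(80,308),z6(278,288),z6(297,275)],57.5)
inn=onz(w,[z6(127,132),z6(124,280),z6(250,125),z6(252,255)],57.5)
stop=onz(w,[z6(83,108),z6(275,75)],57.5)
R=np.array([[np.cos(Y0),np.sin(Y0)],[-np.sin(Y0),np.cos(Y0)]])
for n,v in [('tips',tips),('inner',inn),('stopback',stop),('bed',np.array([X['bedL'],X['bedR']])),('scr',np.array([X[k] for k in('Lb','Lf','Rb','Rf')]))]: print(n,((v[:,:2]-A0)@R.T).round(1).tolist())
E
```

```text
Rb [660.5 244.6  58.9] [0.6 1.1 1.1]
Rf [629.4 229.4  59.5] [0.8 0.8 0.8]
Lb [636.3 295.9  58.7] [0.3 0.3]
Lf [605.9 281.4  57.2] [0.3 0.3]
bedL [564.2 272.7  49.2] [1.7 0.6 1.2]
bedR [599.5 201.   45.4] [1.4 1.2 1.4]
yaw 0.4557583700646832 34.599464510940166
yaw 0.4444464260135797 33.66001386499715
yaw bed 0.45764426329632235 79.83268463119546
46 mid line [[651.2, 272.9], [619.7, 257.3]] yaw 0.46 sep 57.8 34.9 bedmid [581.4 237.1  46. ] 83.6
48.5 mid line [[649.3, 270.9], [618.0, 255.4]] yaw 0.46 sep 57.4 34.7 bedmid [580.  235.4  48.5] 83.0
51 mid line [[647.4, 268.9], [616.4, 253.5]] yaw 0.46 sep 57.0 34.5 bedmid [578.6 233.7  51. ] 82.4
tips [[-31.3, 22.4], [-25.1, 33.5], [-29.4, -30.9], [-25.3, -37.1]]
inner [[49.4, 22.1], [-16.4, 19.6], [43.7, -21.1], [-14.2, -22.4]]
stopback [[64.4, 38.7], [66.2, -29.6]]
bed [[-41.1, 39.4], [-38.9, -40.4]]
scr [[34.1, 30.5], [0.5, 30.0], [34.7, -26.3], [0.1, -27.1]]
```

```bash
sed -i 's/^A0=.*/A0=np.array([617,254.5]);Y0=.455/' h.py; python3 - <<'E'
from h import *
o=st()
rows(o['position'],o['tool_rot'],loc(-145,0,70),[np.pi,-.7,Y0],10)
E
```

```text
{'t': 5.5, 'q': [0.221, 0.037, 2.179, 0.528, 0.273, 0.894], 'position': [487.027, 195.716, 237.708], 'tool_rot': [3.14, -0.7, 0.436], 'contact_force': [-0.817, -1.163, -1.067], 'width': 39.536}
[0.001, 0.0, -0.001] [-1.1, 0.04, 1.27]
[0.001, 0.0, -0.001] [-1.1, 0.04, 1.27]
[0.001, 0.0, -0.001] [-1.1, 0.04, 1.27]
[0.001, 0.0, -0.001] [-1.1, 0.04, 1.27]
[0.001, 0.0, -0.001] [-1.1, 0.04, 1.27]
[0.001, 0.0, -0.001] [-1.1, 0.04, 1.27]
[0.001, 0.0, -0.001] [-1.1, 0.04, 1.27]
[0.001, 0.0, -0.001] [-1.1, 0.04, 1.27]
[0.001, 0.0, -0.001] [-1.1, 0.04, 1.27]
[0.001, 0.0, -0.001] [-1.1, 0.04, 1.27]
```

Request:
{"api": "apply_moves", "payload": {"rotation": [[0.001, 0, -0.001], [0.001, 0, -0.001], [0.001, 0, -0.001], [0.001, 0, -0.001], [0.001, 0, -0.001]], "travel": [[-1.1, 0.05, 1.25], [-1.1, 0.05, 1.25], [-1.1, 0.05, 1.25], [-1.1, 0.05, 1.25], [-1.1, 0.05, 1.25]], "fingers": [-0.3, -0.3, -0.3, -0.3, -0.3]}}

```text
t: 6.0
position: [485.4, 188.8, 164.8]
tool_rot: [-3.14, -0.699, 0.437]
contact_force: [0.1, -0.7, -1.5]
width: 39.4
```

```bash
python3 - <<'E'
from h import *
o=st()
rows(o['position'],o['tool_rot'],loc(-145,0,70),[np.pi,-.7,Y0],5)
E
```

```text
{'t': 6.0, 'q': [0.199, 0.182, 2.258, 1.467, 0.155, -0.079], 'position': [485.372, 188.778, 164.839], 'tool_rot': [-3.14, -0.699, 0.437], 'contact_force': [0.121, -0.739, -1.457], 'width': 39.393}
[0.002, 0.0, -0.003] [-1.19, -0.02, 1.48]
[0.002, 0.0, -0.003] [-1.19, -0.02, 1.48]
[0.002, 0.0, -0.003] [-1.19, -0.02, 1.48]
[0.002, 0.0, -0.003] [-1.19, -0.02, 1.48]
[0.002, 0.0, -0.003] [-1.19, -0.02, 1.48]
```

Request:
{"api": "apply_moves", "payload": {"rotation": [[0.002, 0, -0.003], [0.002, 0, -0.003], [0.002, 0, -0.003], [0.002, 0, -0.003], [0.002, 0, -0.003]], "travel": [[-1.2, 0, 1.4], [-1.2, 0, 1.4], [-1.2, 0, 1.4], [-1.2, 0, 1.4], [-1.1, 0, 1.3]], "fingers": [-0.3, -0.3, -0.3, -0.3, -0.3]}}

```text
t: 6.5
position: [484.5, 190.4, 91.7]
tool_rot: [-3.136, -0.7, 0.453]
contact_force: [0.3, 0.2, -0.6]
width: 39.4
```

Request:
{"api": "apply_moves", "payload": {"rotation": [[0, 0, 0], [0, 0, 0]], "travel": [[0, 0, 0], [0, 0, 0]], "fingers": [-0.3, -0.3]}}

```text
t: 6.7
position: [484.4, 191.0, 92.7]
tool_rot: [-3.134, -0.7, 0.452]
contact_force: [0.2, 0.6, -0.9]
width: 39.5
```

```bash
python3 - <<'E'
from h import *
o=st()
rows(o['position'],o['tool_rot'],loc(-124,0,66),[np.pi,-.7,Y0],2)
snap('wrist','w8');snap('scene','s8')
a,_=load('s8');cv2.imwrite('pics/s8z.png',cv2.resize(a[160:330,80:310,::-1],None,fx=3.4,fy=3.4,interpolation=cv2.INTER_CUBIC))
E
```

```text
{'t': 6.7, 'q': [0.194, 0.37, 2.298, 2.438, 0.269, -1.085], 'position': [484.363, 190.991, 92.709], 'tool_rot': [-3.134, -0.7, 0.452], 'contact_force': [0.204, 0.63, -0.875], 'width': 39.529}
[-0.003, 0.0, -0.001] [0.02, 0.07, 1.76]
[-0.003, 0.0, -0.001] [0.02, 0.07, 1.76]
```

View pics/w8.png

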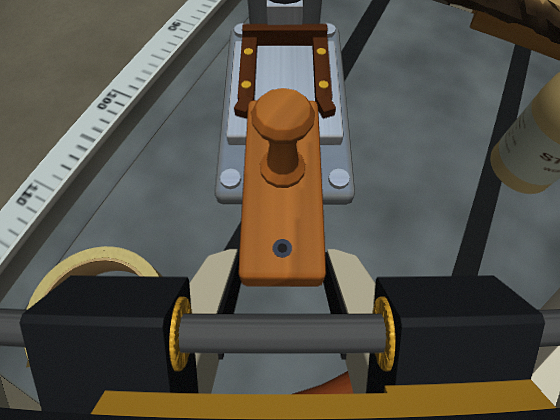

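View pics/s8z.png

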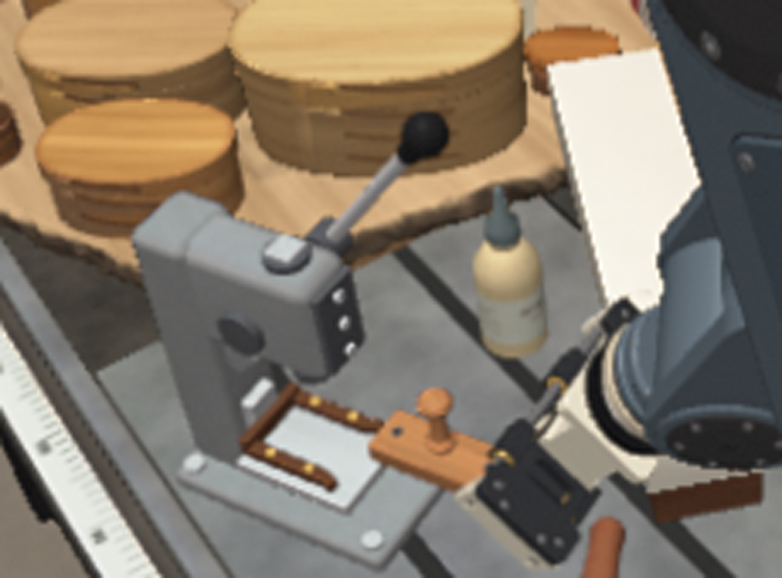

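```bash
python3 - <<'E'
from h import *
W,w=load('w8')
cv2.imwrite('pics/w8z.png',cv2.resize(W[10:300,200:365,::-1],None,fx=2.05*2,fy=2.05,interpolation=cv2.INTER_CUBIC))
g=onz(w,[(248,51),(246,85),(321,51),(324,84)],57.5); b=onz(w,[(229,133),(342,143)],48.5)
m=(g[:2]+g[2:])/2
print(g.round(1)); print(m.round(1), np.arctan2(*(m[0]-m[1])[[1,0]]))
h=onz(w,[(282,248)],92.7-8+18); cn=onz(w,[(239,284),(325,284)],92.7-8+18); print('hook screw',h,cn.mean(0))
Y=.452;l=np.array([-np.sin(Y),np.cos(Y)]);
tcp=np.array([484.36,190.99])
for n,p in [('screw',h[0]),('end',cn.mean(0)),('gb',m[0]),('gf',m[1])]: print(n,(p[:2]-tcp)@l, (p[:2]-tcp)@np.array([np.cos(Y),np.sin(Y)]))
E
```

```text
[[637.9 297.1  57.5]
 [605.7 281.1  57.5]
 [662.8 245.6  57.5]
 [631.7 229.8  57.5]]
[[650.3 271.3  57.5]
 [618.7 255.5  57.5]] 0.4652175972175874
hook screw [[489.16506085 193.87790166 102.7       ]] [474.04909923 186.45482789 102.7       ]
screw 0.4992001253240277 5.583850369273552
end 0.42371718074681897 -11.256239356231383
gb -0.2174518124122694 184.40334464530343
gf -0.6848843457111125 149.04099365418813
```

View pics/w8z.png

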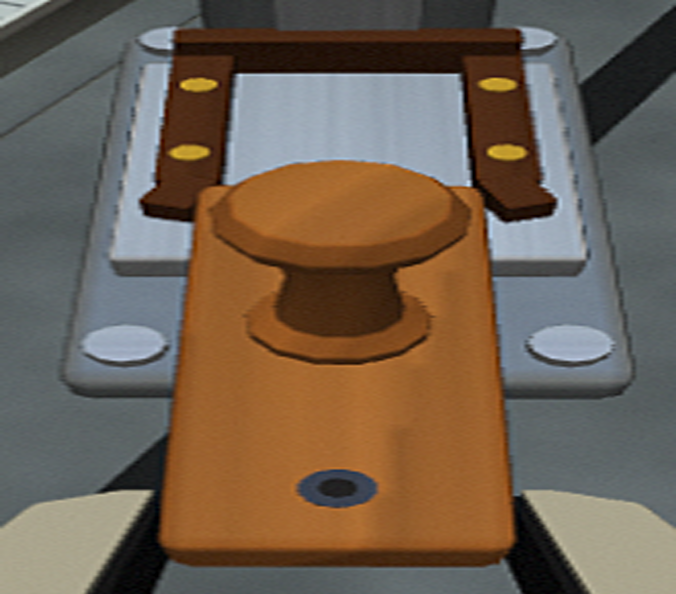

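Request:
{"api": "apply_moves", "payload": {"rotation": [[-0.003, 0, -0.001], [-0.003, 0, -0.001], [0, 0, 0]], "travel": [[0, 0.1, 1.75], [0, 0.1, 1.75], [0, 0, 0]], "fingers": [-0.3, -0.3, -0.3]}}

```text
t: 7.1
position: [506.3, 199.9, 66.2]
tool_rot: [3.141, -0.702, 0.456]
contact_force: [0.0, 0.1, -1.0]
width: 39.4
```

```bash
python3 - <<'E'
from h import *
o=st()
rows(o['position'],o['tool_rot'],loc(-124,-.5,60),[np.pi,-.7,Y0],1)
E
```

```text
{'t': 7.1, 'q': [0.21, 0.467, 2.249, 2.592, 0.304, -1.231], 'position': [506.298, 199.874, 66.24], 'tool_rot': [3.141, -0.702, 0.456], 'contact_force': [0.015, 0.068, -0.98], 'width': 39.384}
[0.0, -0.002, 0.001] [-0.45, 0.01, 0.44]
```

Now I lower in small steps to feel for the bed. 1 mm down is travel (−0.064, 0, +0.077).

Request:
{"api": "apply_moves", "payload": {"rotation": [[0, 0, 0], [0, 0, 0], [0, 0, 0]], "travel": [[-0.22, 0, 0.22], [-0.22, 0, 0.22], [0, 0, 0]], "fingers": [-0.3, -0.3, -0.3]}}

```text
t: 7.4
position: [504.7, 199.2, 60.3]
tool_rot: [3.141, -0.701, 0.456]
contact_force: [0.0, 0.1, -0.3]
width: 39.6
```

Request:
{"api": "apply_moves", "payload": {"rotation": [[0, 0, 0], [0, 0, 0]], "travel": [[-0.064, 0, 0.077], [0, 0, 0]], "fingers": [-0.3, -0.3]}}

```text
t: 7.6
position: [505.1, 199.3, 59.4]
tool_rot: [3.141, -0.702, 0.456]
contact_force: [-0.8, -0.6, -0.7]
width: 39.5
```

Request:
{"api": "apply_moves", "payload": {"rotation": [[0, 0, 0], [0, 0, 0]], "travel": [[-0.064, 0, 0.077], [0, 0, 0]], "fingers": [-0.3, -0.3]}}

```text
t: 7.8
position: [505.1, 199.3, 58.1]
tool_rot: [3.141, -0.701, 0.456]
contact_force: [0.4, -0.4, -1.0]
width: 39.5
```

Request:
{"api": "apply_moves", "payload": {"rotation": [[0, 0, 0], [0, 0, 0]], "travel": [[-0.064, 0, 0.077], [0, 0, 0]], "fingers": [-0.3, -0.3]}}

```text
t: 8.0
position: [505.1, 199.3, 57.0]
tool_rot: [3.141, -0.701, 0.456]
contact_force: [-0.4, 0.5, -1.5]
width: 39.9
```

Request:
{"api": "apply_moves", "payload": {"rotation": [[0, 0, 0], [0, 0, 0]], "travel": [[-0.064, 0, 0.077], [0, 0, 0]], "fingers": [-0.3, -0.3]}}

```text
t: 8.2
position: [505.2, 199.4, 56.2]
tool_rot: [3.141, -0.702, 0.456]
contact_force: [-0.2, -0.2, -0.0]
width: 39.2
```

Request:
{"api": "apply_moves", "payload": {"rotation": [[0, 0, 0], [0, 0, 0]], "travel": [[-0.064, 0, 0.077], [0, 0, 0]], "fingers": [-0.3, -0.3]}}

```text
t: 8.4
position: [505.2, 199.4, 55.2]
tool_rot: [3.141, -0.702, 0.456]
contact_force: [-1.2, -1.5, 1.5]
width: 39.4
```

Request:
{"api": "apply_moves", "payload": {"rotation": [[0, 0, 0], [0, 0, 0]], "travel": [[-0.064, 0, 0.077], [0, 0, 0]], "fingers": [-0.3, -0.3]}}

```text
t: 8.6
position: [505.2, 199.4, 54.2]
tool_rot: [3.141, -0.702, 0.456]
contact_force: [-2.4, -1.2, 2.9]
width: 39.7
```

```bash
python3 - <<'E'
from h import *
o=st()
snap('wrist','w9');snap('scene','s9')
a,_=load('s9');cv2.imwrite('pics/s9z.png',cv2.resize(a[240:330,120:260,::-1],None,fx=5.5,fy=5.5,interpolation=cv2.INTER_CUBIC))
a,_=load('w9');cv2.imwrite('pics/w9z.png',cv2.resize(a[10:300,200:365,::-1],None,fx=2.05*2,fy=2.05,interpolation=cv2.INTER_CUBIC))
E
```

```text
{'t': 8.6, 'q': [0.209, 0.499, 2.253, 2.645, 0.335, -1.288], 'position': [505.18, 199.352, 54.207], 'tool_rot': [3.141, -0.702, 0.456], 'contact_force': [-2.355, -1.162, 2.932], 'width': 39.707}
```

View pics/s9z.png

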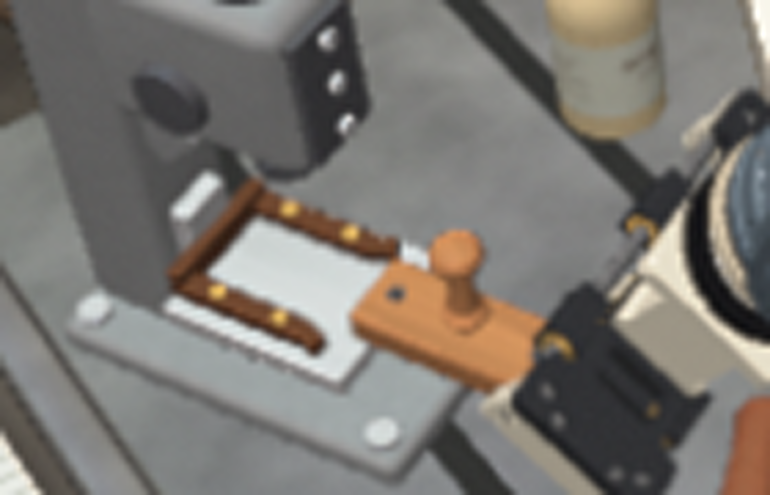

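View pics/w9z.png

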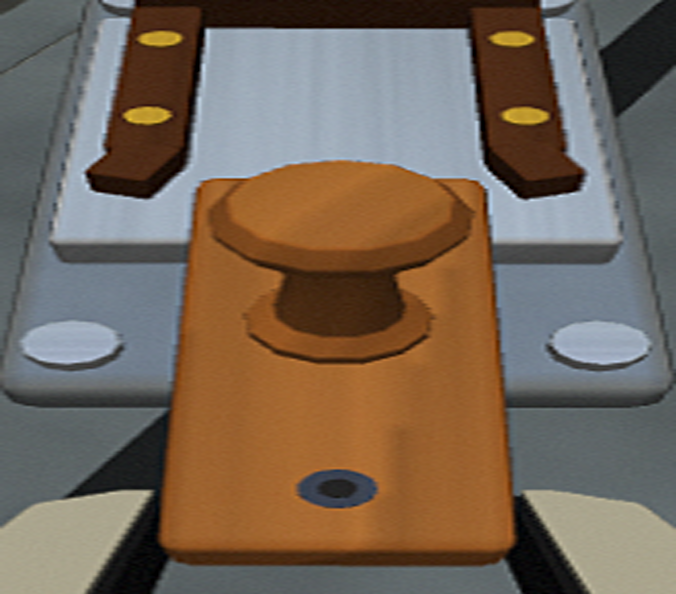

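Request:
{"api": "apply_moves", "payload": {"rotation": [[0, 0, 0], [0, 0, 0], [0, 0, 0], [0, 0, 0], [0, 0, 0]], "travel": [[0.12, 0, -0.15], [0.77, 0, 0.64], [0.77, 0, 0.64], [0.77, 0, 0.64], [0, 0, 0]], "fingers": [-0.3, -0.3, -0.3, -0.3, -0.3]}}

```text
t: 9.2
position: [533.5, 213.2, 56.6]
tool_rot: [3.14, -0.703, 0.456]
contact_force: [0.5, 0.7, 0.8]
width: 39.6
```

```bash
python3 - <<'E'
from h import *
o=st()
rows(o['position'],o['tool_rot'],loc(-52,-.5,55.7),[np.pi,-.7,Y0],4)
snap('wrist','w10')
a,_=load('w10');cv2.imwrite('pics/w10z.png',cv2.resize(a[10:300,200:365,::-1],None,fx=2.05*2,fy=2.05,interpolation=cv2.INTER_CUBIC))
E
```

```text
{'t': 9.2, 'q': [0.229, 0.521, 2.178, 2.603, 0.286, -1.226], 'position': [533.549, 213.204, 56.579], 'tool_rot': [3.14, -0.703, 0.456], 'contact_force': [0.475, 0.669, 0.798], 'width': 39.575}
[0.0, -0.001, 0.0] [0.77, 0.0, 0.68]
[0.0, -0.001, 0.0] [0.77, 0.0, 0.68]
[0.0, -0.001, 0.0] [0.77, 0.0, 0.68]
[0.0, -0.001, 0.0] [0.77, 0.0, 0.68]
```

View pics/w10z.png

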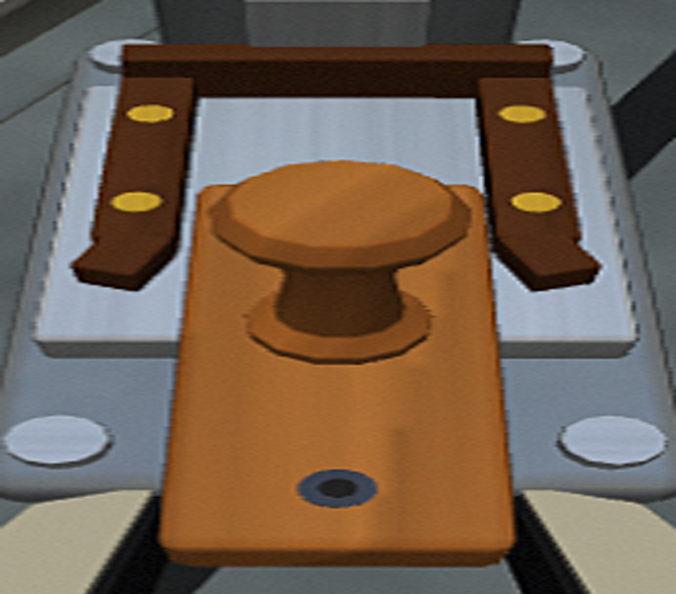

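Request:
{"api": "apply_moves", "payload": {"rotation": [[0, 0, 0], [0, 0, 0], [0, 0, 0], [0, 0, 0], [0, 0, 0]], "travel": [[0.38, -0.07, 0.32], [0.77, 0, 0.65], [0.77, 0, 0.65], [0.77, 0, 0.65], [0, 0, 0]], "fingers": [-0.3, -0.3, -0.3, -0.3, -0.3]}}

```text
t: 9.75
position: [564.8, 229.3, 56.6]
tool_rot: [3.14, -0.703, 0.456]
contact_force: [0.2, -0.1, 0.3]
width: 39.7
```

```bash
python3 - <<'E'
from h import *
o=st()
rows(o['position'],o['tool_rot'],loc(-42,-.3,55.7),[np.pi,-.7,Y0],1)
snap('wrist','w11')
a,_=load('w11');cv2.imwrite('pics/w11z.png',cv2.resize(a[10:300,200:365,::-1],None,fx=2.05*2,fy=2.05,interpolation=cv2.INTER_CUBIC))
E
```

```text
{'t': 9.75, 'q': [0.249, 0.554, 2.093, 2.546, 0.237, -1.148], 'position': [564.785, 229.258, 56.6], 'tool_rot': [3.14, -0.703, 0.456], 'contact_force': [0.193, -0.13, 0.332], 'width': 39.73}
[0.0, -0.003, 0.001] [1.16, 0.06, 1.1]
```

View pics/w11z.png

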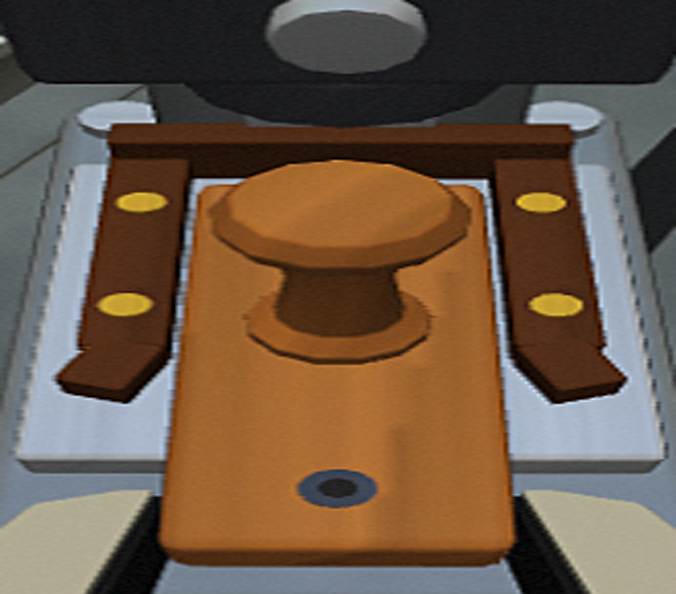

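Request:
{"api": "apply_moves", "payload": {"rotation": [[0, 0, 0], [0, 0, 0], [0, 0, 0]], "travel": [[0.4, 0, 0.4], [0.4, 0, 0.38], [0, 0, 0]], "fingers": [-0.3, -0.3, -0.3]}}

```text
t: 10.1
position: [574.0, 233.8, 56.5]
tool_rot: [3.141, -0.703, 0.456]
contact_force: [-0.5, -0.0, 6.0]
width: 39.5
```

Request:
{"api": "apply_moves", "payload": {"rotation": [[0, 0, 0], [0, 0, 0]], "travel": [[0.15, 0, 0.13], [0, 0, 0]], "fingers": [-0.3, -0.3]}}

```text
t: 10.3
position: [575.3, 234.5, 56.4]
tool_rot: [3.141, -0.703, 0.456]
contact_force: [-8.0, -3.2, 13.4]
width: 39.3
```

Request:
{"api": "apply_moves", "payload": {"rotation": [[0, 0, 0], [0, 0, 0]], "travel": [[0.1, 0, 0.085], [0, 0, 0]], "fingers": [-0.3, -0.3]}}

```text
t: 10.5
position: [576.3, 234.9, 56.4]
tool_rot: [3.141, -0.703, 0.456]
contact_force: [-9.1, -3.7, 14.7]
width: 39.5
```

Request:
{"api": "apply_moves", "payload": {"rotation": [[0, 0, 0], [0, 0, 0]], "travel": [[0.1, 0, 0.085], [0, 0, 0]], "fingers": [-0.3, -0.3]}}

```text
t: 10.7
position: [577.5, 235.5, 56.5]
tool_rot: [3.141, -0.703, 0.456]
contact_force: [-9.2, -4.7, 16.2]
width: 39.4
```

```bash
python3 - <<'E'
from h import *
o=st()
snap('wrist','w12');snap('scene','s12')
a,_=load('s12');cv2.imwrite('pics/s12z.png',cv2.resize(a[240:330,110:250,::-1],None,fx=5.5,fy=5.5,interpolation=cv2.INTER_CUBIC))
a,_=load('w12');cv2.imwrite('pics/w12z.png',cv2.resize(a[10:300,180:385,::-1],None,fx=3.9,fy=2.05,interpolation=cv2.INTER_CUBIC))
E
```

```text
{'t': 10.7, 'q': [0.255, 0.568, 2.059, 2.514, 0.219, -1.108], 'position': [577.467, 235.506, 56.454], 'tool_rot': [3.141, -0.703, 0.456], 'contact_force': [-9.195, -4.722, 16.159], 'width': 39.448}
```

View pics/s12z.png

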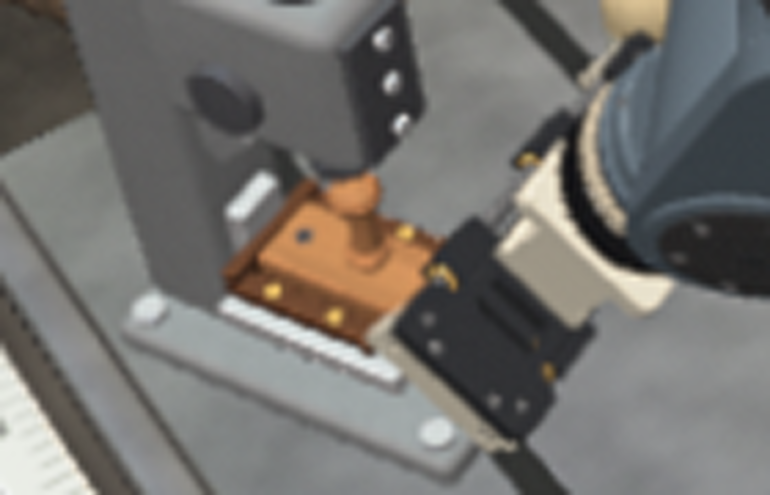

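View pics/w12z.png

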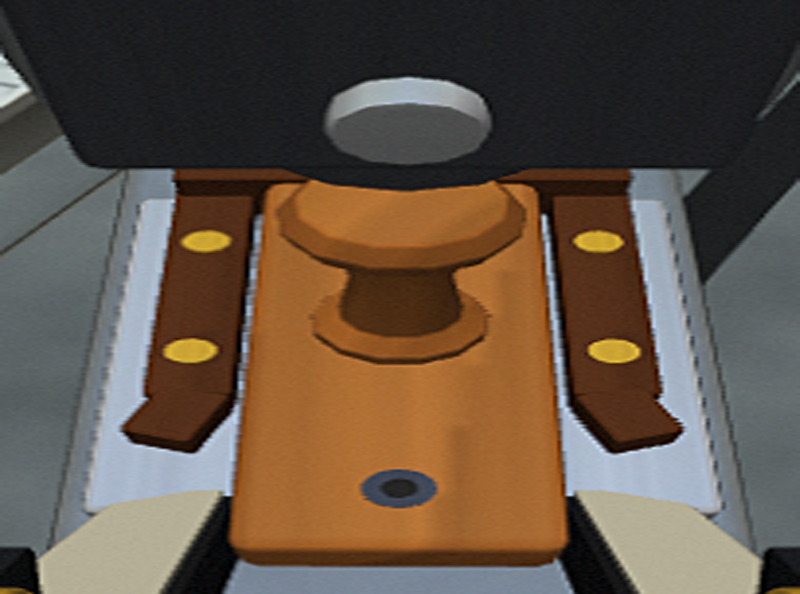

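Request:
{"api": "apply_moves", "payload": {"rotation": [[0, 0, 0], [0, 0, 0]], "travel": [[0.064, 0, -0.077], [0, 0, 0]], "fingers": [-0.3, -0.3]}}

```text
t: 11.0
position: [577.3, 235.4, 56.6]
tool_rot: [3.141, -0.701, 0.456]
contact_force: [-4.1, -2.3, 6.6]
width: 39.6
```

Request:
{"api": "apply_moves", "payload": {"rotation": [[0, 0, 0], [0, 0, 0]], "travel": [[0.032, 0, -0.039], [0, 0, 0]], "fingers": [-0.3, -0.3]}}

```text
t: 11.2
position: [577.3, 235.5, 56.7]
tool_rot: [3.141, -0.701, 0.456]
contact_force: [-0.4, 0.0, -0.3]
width: 39.5
```

Request:
{"api": "apply_moves", "payload": {"rotation": [[0, 0, 0], [0, 0, 0]], "travel": [[0.1, 0, 0.08], [0, 0, 0]], "fingers": [-0.3, -0.3]}}

```text
t: 11.4
position: [578.7, 236.1, 56.9]
tool_rot: [3.141, -0.701, 0.456]
contact_force: [-0.1, -0.3, -0.5]
width: 39.5
```

Request:
{"api": "apply_moves", "payload": {"rotation": [[0, 0, 0], [0, 0, 0]], "travel": [[0.1, 0, 0.08], [0, 0, 0]], "fingers": [-0.3, -0.3]}}

```text
t: 11.6
position: [579.4, 236.5, 56.7]
tool_rot: [3.141, -0.7, 0.456]
contact_force: [-2.2, -1.3, -0.5]
width: 39.4
```

Request:
{"api": "apply_moves", "payload": {"rotation": [[0, 0, 0], [0, 0, 0]], "travel": [[0.1, 0, 0.08], [0, 0, 0]], "fingers": [-0.3, -0.3]}}

```text
t: 11.8
position: [579.5, 236.5, 56.6]
tool_rot: [3.14, -0.698, 0.456]
contact_force: [-14.8, -7.1, 11.2]
width: 39.4
```

Request:
{"api": "apply_moves", "payload": {"rotation": [[0, 0, 0], [0, 0, 0]], "travel": [[-0.06, 0, -0.07], [0, 0, 0]], "fingers": [-0.3, -0.3]}}

```text
t: 12.0
position: [579.4, 236.5, 56.7]
tool_rot: [3.141, -0.7, 0.456]
contact_force: [-5.9, -3.2, -0.9]
width: 39.4
```

Request:
{"api": "apply_moves", "payload": {"rotation": [[0, 0, 0], [0, 0, 0], [0, 0, 0], [0, 0, 0]], "travel": [[0, 0, 0], [0, 0, 0], [0, 0, 0], [0, 0, 0]], "fingers": [0.0, 0.15, 0.15, 0.15]}}

```text
t: 12.4
position: [580.4, 237.0, 57.5]
tool_rot: [3.141, -0.702, 0.456]
contact_force: [0.1, -0.2, -0.2]
width: 53.3
```

```bash
python3 - <<'E'
from h import *
o=st()
snap('wrist','w13')
a,_=load('w13');cv2.imwrite('pics/w13z.png',cv2.resize(a[10:300,180:385,::-1],None,fx=3.9,fy=2.05,interpolation=cv2.INTER_CUBIC))
E
```

```text
{'t': 12.4, 'q': [0.257, 0.569, 2.05, 2.495, 0.212, -1.087], 'position': [580.449, 236.956, 57.488], 'tool_rot': [3.141, -0.702, 0.456], 'contact_force': [0.096, -0.172, -0.2], 'width': 53.252}
```

View pics/w13z.png

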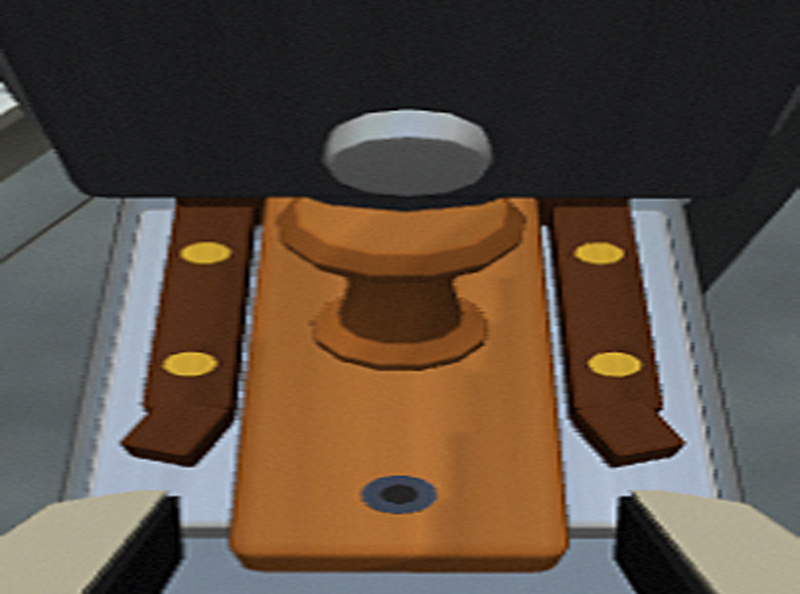

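```bash
python3 - <<'E'
from h import *
import kin; kin.P=kin.fit()[2]
q=env.get_obs()['q']
def zt(t): 
    return np.array([np.sin(t)*np.cos(Y0),np.sin(t)*np.sin(Y0),-np.cos(t)])
def ball(ph): 
    a=np.radians(52)-ph; return loc(30-170*np.cos(a),-72,185+170*np.sin(a))
print('ball pred',ball(0))
T=.4
W=[(env.get_obs()['position'],.7),(loc(-140,0,175),.7),(loc(-200,-30,250),T),(loc(-190,-72,350),T),(ball(0)-56*zt(T),T),(ball(0)+19*zt(T),T)]+[(ball(p)+19*zt(T),T) for p in (.2,.4,.6,.8,1.0,1.1)]
for (a,ya),(b,yb) in zip(W[:-1],W[1:]):
    a=np.array(a);b=np.array(b);n=max(1,int(np.linalg.norm(b-a)/35))
    print('to',b.round(0))
    for i in range(1,n+1):
        t=i/n; q2,c=kin.ikl(a+(b-a)*t,Ro.from_euler('xyz',[np.pi,-(ya+(yb-ya)*t),Y0]),q); print(q2.round(2).tolist(),'%.0e'%c, np.abs(q2-q).max().round(2)); q=q2
E
```

```text
ball pred [581.57491677 157.01387259 318.96182811]
to [491. 193. 175.]
[0.25, 0.48, 2.11, 2.33, 0.19, -0.93] 4e-25 0.16
[0.23, 0.38, 2.16, 2.08, 0.16, -0.69] 2e-21 0.25
[0.22, 0.28, 2.2, 1.7, 0.15, -0.32] 4e-27 0.38
[0.2, 0.17, 2.23, 1.26, 0.17, 0.12] 9e-28 0.44
to [451. 140. 250.]
[0.16, 0.06, 2.16, 0.38, 0.42, 0.97] 2e-27 0.88
[0.13, -0.01, 2.07, 0.19, 0.71, 1.12] 1e-26 0.29
to [478. 106. 350.]
[0.09, -0.04, 2.01, 0.19, 0.81, 1.1] 2e-21 0.09
[0.06, -0.06, 1.94, 0.19, 0.9, 1.09] 3e-22 0.09
[0.03, -0.07, 1.87, 0.19, 0.98, 1.07] 1e-22 0.09
to [562. 147. 371.]
[0.08, 0.02, 1.76, 0.17, 1.0, 1.13] 6e-19 0.11
[0.11, 0.1, 1.65, 0.15, 1.02, 1.17] 2e-18 0.12
to [588. 160. 301.]
[0.12, 0.15, 1.67, 0.16, 0.94, 1.17] 2e-27 0.08
[0.13, 0.21, 1.69, 0.16, 0.87, 1.17] 1e-27 0.07
to [566. 149. 278.]
[0.12, 0.18, 1.78, 0.18, 0.81, 1.13] 5e-27 0.09
to [549. 141. 250.]
[0.1, 0.18, 1.86, 0.2, 0.74, 1.09] 1e-27 0.08
to [537. 135. 219.]
[0.09, 0.19, 1.93, 0.23, 0.66, 1.05] 3e-27 0.08
to [530. 132. 186.]
[0.09, 0.23, 1.98, 0.26, 0.58, 1.01] 6e-28 0.08
to [530. 132. 152.]
[0.09, 0.28, 2.01, 0.3, 0.49, 0.96] 9e-29 0.08
to [532. 133. 135.]
[0.09, 0.32, 2.01, 0.32, 0.46, 0.94] 3e-29 0.04
```

Request:
{"api": "apply_moves", "payload": {"rotation": [[0, 0, 0], [0, 0, 0], [0, 0, 0], [0, 0, 0], [0, 0, 0]], "travel": [[0, 0, -1.5], [0, 0, -3.0], [0, 0, -3.5], [0, 0, -3.5], [0, 0, -3.5]], "fingers": [0.15, 0.15, 0.15, 0.15, 0.15]}}

```text
t: 12.95
position: [510.2, 203.9, 151.0]
tool_rot: [-3.137, -0.703, 0.456]
contact_force: [-0.0, 0.9, -0.3]
width: 53.6
```

```bash
python3 - <<'E'
from h import *
o=st()
snap('wrist','w14');snap('scene','s14')
a,_=load('s14');cv2.imwrite('pics/s14z.png',cv2.resize(a[160:330,80:310,::-1],None,fx=3.4,fy=3.4,interpolation=cv2.INTER_CUBIC))
rows(o['position'],o['tool_rot'],loc(-200,-30,250),[np.pi,-.4,Y0],4)
rows(loc(-200,-30,250),[np.pi,-.4,Y0],loc(-190,-72,350),[np.pi,-.4,Y0],3)
E
```

```text
{'t': 12.95, 'q': [0.215, 0.261, 2.204, 1.643, 0.16, -0.259], 'position': [510.219, 203.949, 151.0], 'tool_rot': [-3.137, -0.703, 0.456], 'contact_force': [-0.034, 0.896, -0.28], 'width': 53.607}
[-0.001, -0.076, 0.0] [0.04, 0.77, -3.22]
[-0.001, -0.076, 0.0] [-0.2, 0.78, -3.21]
[-0.001, -0.076, 0.0] [-0.45, 0.78, -3.18]
[-0.001, -0.076, 0.0] [-0.69, 0.78, -3.14]
[0.0, 0.0, 0.0] [1.61, 1.4, -2.94]
[0.0, 0.0, 0.0] [1.61, 1.4, -2.94]
[0.0, 0.0, 0.0] [1.61, 1.4, -2.94]
```

View pics/w14.png

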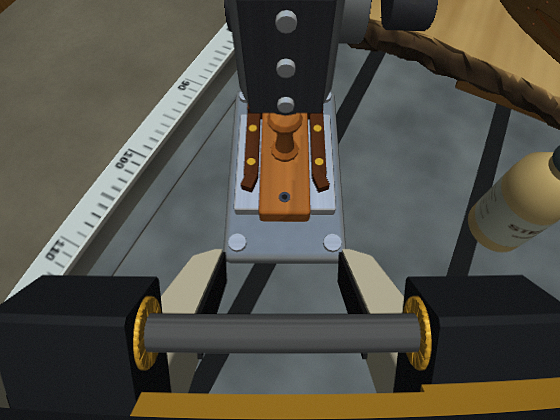

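View pics/s14z.png

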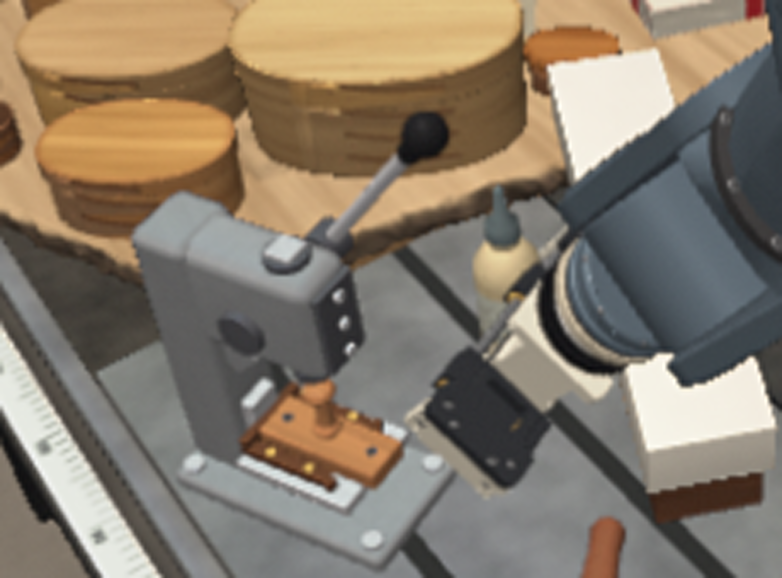

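The hook lies flat between the guides with its far end at the stop. Moving up to the lever ball.

Request:
{"api": "apply_moves", "payload": {"rotation": [[0, -0.075, 0], [0, -0.075, 0], [0, -0.075, 0], [0, -0.075, 0], [0, 0, 0]], "travel": [[0, 0.8, -3.2], [-0.2, 0.8, -3.2], [-0.45, 0.8, -3.2], [-0.7, 0.8, -3.1], [0, 0, 0]], "fingers": [0.15, 0.15, 0.15, 0.15, 0.15]}}

```text
t: 13.55
position: [488.5, 193.8, 190.2]
tool_rot: [-3.09, -0.627, 0.468]
contact_force: [0.8, 0.4, 0.3]
width: 53.4
```

Request:
{"api": "apply_moves", "payload": {"rotation": [[0, 0, 0], [0, 0, 0], [0, 0, 0], [0, 0, 0]], "travel": [[1.6, 1.4, -2.9], [1.6, 1.4, -2.9], [1.6, 1.4, -2.9], [0, 0, 0]], "fingers": [0.15, 0.15, 0.15, 0.15]}}

```text
t: 13.95
position: [501.7, 148.1, 289.8]
tool_rot: [-3.089, -0.635, 0.468]
contact_force: [0.7, -1.3, -0.2]
width: 53.4
```

```bash
cat >> h.py <<'E'
def zt(t): return np.array([np.sin(t)*np.cos(Y0),np.sin(t)*np.sin(Y0),-np.cos(t)])
def ball(ph): 
    a=np.radians(52)-ph; return loc(30-170*np.cos(a),-72,185+170*np.sin(a))
E
python3 - <<'E'
from h import *
o=st()
im,c=snap('wrist','w15')
b=ball(0); rows(o['position'],o['tool_rot'],b-56*zt(.4),[np.pi,-.4,Y0],3)
g=cv2.cvtColor(im,cv2.COLOR_RGB2GRAY); print(proj(c,[b,(582.2,158.2,319.5)]))
E
```

```text
{'t': 13.95, 'q': [0.04, -0.019, 2.056, 0.544, 0.604, 0.752], 'position': [501.723, 148.132, 289.845], 'tool_rot': [-3.089, -0.635, 0.468], 'contact_force': [0.67, -1.285, -0.196], 'width': 53.364}
[-0.02, -0.078, 0.006] [3.03, 0.87, -1.15]
[-0.02, -0.078, 0.006] [2.94, 0.87, -1.37]
[-0.02, -0.078, 0.006] [2.83, 0.89, -1.58]
[[344.07719562  97.99227815]
 [342.48265595  95.4195232 ]]
```

View pics/w15.png

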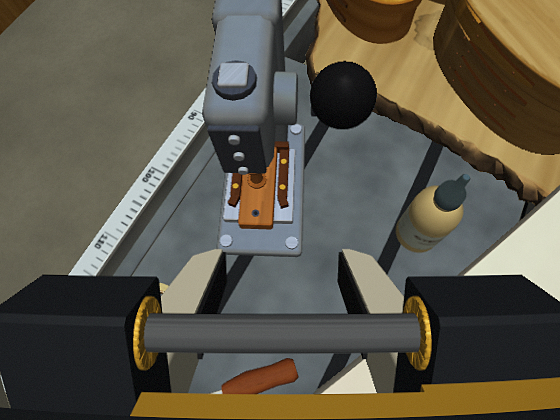

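```bash
python3 - <<'E'
from h import *
o=env.get_obs()
b=np.array([582.2,158.2,319.5]); f=loc(1,0,0)-loc(0,0,0)
pre=b-60*zt(.4); mid=pre-50*f
rows(o['position'],o['tool_rot'],mid,[np.pi,-.4,Y0],4)
rows(mid,[np.pi,-.4,Y0],pre,[np.pi,-.4,Y0],2)
E
```

```text
[-0.015, -0.058, 0.004] [1.37, 0.59, -1.74]
[-0.015, -0.058, 0.004] [1.27, 0.61, -1.81]
[-0.015, -0.058, 0.004] [1.17, 0.63, -1.87]
[-0.015, -0.058, 0.004] [1.06, 0.65, -1.93]
[0.0, 0.0, 0.0] [2.3, 0.0, 0.97]
[0.0, 0.0, 0.0] [2.3, 0.0, 0.97]
```

Request:
{"api": "apply_moves", "payload": {"rotation": [[-0.015, -0.058, 0.004], [-0.015, -0.058, 0.004], [-0.015, -0.058, 0.004], [-0.015, -0.058, 0.004], [0, 0, 0]], "travel": [[1.4, 0.6, -1.75], [1.3, 0.6, -1.8], [1.15, 0.65, -1.9], [1.1, 0.65, -1.9], [0, 0, 0]], "fingers": [0.15, 0.15, 0.15, 0.15, 0.15]}}

```text
t: 14.5
position: [517.6, 128.2, 374.8]
tool_rot: [-3.14, -0.396, 0.46]
contact_force: [-0.4, 0.8, -1.0]
width: 53.6
```

Request:
{"api": "apply_moves", "payload": {"rotation": [[0, 0, 0], [0, 0, 0], [0, 0, 0]], "travel": [[2.0, 0, 0.85], [2.0, 0, 0.85], [0, 0, 0]], "fingers": [0.15, 0.15, 0.15]}}

```text
t: 14.8
position: [555.5, 147.2, 370.0]
tool_rot: [-3.138, -0.392, 0.458]
contact_force: [-0.4, -0.0, -0.7]
width: 53.4
```

```bash
python3 - <<'E'
from h import *
o=st()
im,c=snap('wrist','w16')
b=np.array([582.2,158.2,319.5])
rows(o['position'],o['tool_rot'],b-40*zt(.4),[np.pi,-.4,Y0],1)
rows(b-40*zt(.4),[np.pi,-.4,Y0],b+19*zt(.4),[np.pi,-.4,Y0],2)
print(proj(c,[b]))
E
```

```text
{'t': 14.8, 'q': [0.114, 0.093, 1.655, 0.155, 1.029, 1.171], 'position': [555.516, 147.152, 370.028], 'tool_rot': [-3.138, -0.392, 0.458], 'contact_force': [-0.362, -0.015, -0.708], 'width': 53.422}
[-0.004, 0.008, 0.003] [0.7, 0.19, 1.77]
[0.0, 0.0, 0.0] [-0.0, -0.0, 2.95]
[0.0, 0.0, 0.0] [-0.0, -0.0, 2.95]
[[286.28994137 218.43419007]]
```

View pics/w16.png

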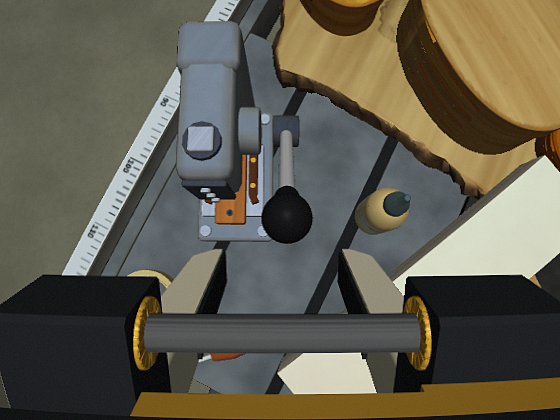

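Request:
{"api": "apply_moves", "payload": {"rotation": [[-0.004, 0.008, 0.003], [0, 0, 0], [0, 0, 0], [0, 0, 0]], "travel": [[0.7, 0.2, 1.75], [0, 0, 2.5], [0, 0, 2.5], [0, 0, 0.5]], "fingers": [0.15, 0.15, 0.15, 0.15]}}

```text
t: 15.25
position: [585.5, 158.2, 305.2]
tool_rot: [3.14, -0.396, 0.452]
contact_force: [0.1, 0.0, 0.3]
width: 54.0
```

```bash
python3 - <<'E'
from h import *
o=st()
im,c=snap('wrist','w17')
b=np.array([582.2,158.2,319.5])
rows(o['position'],o['tool_rot'],b+19*zt(.4),[np.pi,-.4,Y0],1)
print(proj(c,[b]))
E
```

```text
{'t': 15.25, 'q': [0.132, 0.199, 1.689, 0.156, 0.881, 1.174], 'position': [585.523, 158.162, 305.229], 'tool_rot': [3.14, -0.396, 0.452], 'contact_force': [0.118, 0.023, 0.296], 'width': 54.022}
[0.003, 0.004, -0.003] [0.28, -0.15, 0.47]
[[279.84007529 273.42962925]]
```

View pics/w17.png

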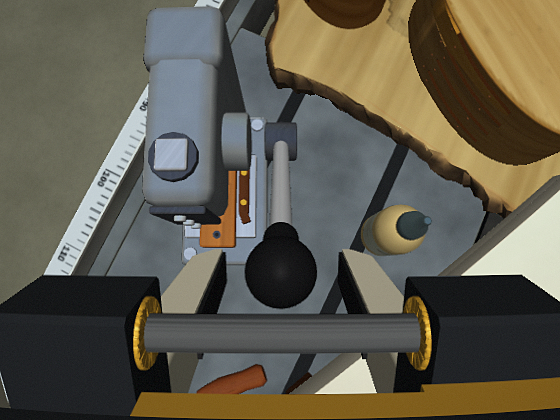

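Request:
{"api": "apply_moves", "payload": {"rotation": [[0, 0, 0], [0, 0, 0], [0, 0, 0], [0, 0, 0], [0, 0, 0]], "travel": [[0.4, 0, 0.4], [0, 0, 0], [0, 0, 0], [0, 0, 0], [0, 0, 0]], "fingers": [0.1, -0.5, -0.5, -0.5, -0.5], "grip_force": 25}}

```text
t: 15.8
position: [591.1, 161.2, 307.8]
tool_rot: [3.139, -0.401, 0.451]
contact_force: [-4.9, 10.9, 2.8]
width: 31.0
```

```bash
python3 - <<'E'
from h import *
o=st()
im,c=snap('wrist','w18')
E
```

```text
{'t': 15.8, 'q': [0.136, 0.206, 1.675, 0.155, 0.882, 1.181], 'position': [591.053, 161.159, 307.824], 'tool_rot': [3.139, -0.401, 0.451], 'contact_force': [-4.874, 10.864, 2.83], 'width': 31.031}
```

View pics/w18.png

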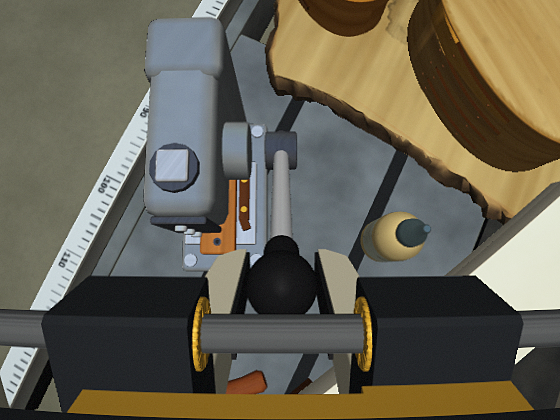

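```bash
python3 - <<'E'
from h import *
im,c=load('w18'); o=env.get_obs()
R=Ro.from_euler('xyz',o['tool_rot']); g=o['position']-19*R.as_matrix()[:,2]
print('grasp',g.round(1),proj(c,[g,o['position']]).round(0), 'ball pred', proj(c,[[582.2,158.2,319.5],ball(0)]).round(0))
im2,c2=load('w17');im3,c3=load('w16');im4,c4=load('w15')
T,t=load('top0');S,s=load('scene0')
print(tri([(c2,(281,267)),(c3,(287,214)),(c4,(343,95)),(t,(110+249/3.3,100+237/3.3)),(s,(100+356/3.4,160+135/3.4))]))
print(tri([(c2,(281,267)),(c3,(287,214)),(c4,(343,95))]))
E
```

```text
grasp [584.4 158.  325.3] [[283. 284.]
 [283. 266.]] ball pred [[281. 287.]
 [282. 290.]]
(array([584.12584134, 158.5187623 , 317.73358111]), [0.9105998277767279, 1.122071690460102, 0.16287896246859673, 1.8667258491561012, 0.881348052221857])
(array([585.08184793, 159.00864816, 316.28248268]), [0.1807723107987325, 0.2467937937084186, 0.12447648155626513])
```

Request:
{"api": "apply_moves", "payload": {"rotation": [[0, 0, 0], [0, 0, 0], [0, 0, 0], [0, 0, 0], [0, 0, 0]], "travel": [[0, -0.05, 0], [0, -0.05, 0.35], [0, 0, 0.35], [0, 0, 0], [0, 0, 0]], "fingers": [-0.1, -0.1, -0.1, -0.1, -0.1]}}

```text
t: 16.35
position: [593.8, 161.6, 300.4]
tool_rot: [3.136, -0.4, 0.451]
contact_force: [-0.4, 0.1, -0.1]
width: 41.6
```

Request:
{"api": "apply_moves", "payload": {"rotation": [[0, 0, 0], [0, 0, 0], [0, 0, 0], [0, 0, 0]], "travel": [[0, 0, 0], [0, 0, 0], [0, 0, 0], [0, 0, 0]], "fingers": [-0.5, -0.5, -0.5, -0.5], "grip_force": 30}}

```text
t: 16.75
position: [593.5, 162.4, 300.7]
tool_rot: [3.138, -0.401, 0.451]
contact_force: [-2.2, 4.6, 0.6]
width: 30.5
```

```bash
python3 - <<'E'
from h import *
o=st()
R=Ro.from_euler('xyz',o['tool_rot']); g=o['position']-19*R.as_matrix()[:,2]; print(g)
E
```

```text
{'t': 16.75, 'q': [0.139, 0.217, 1.678, 0.153, 0.868, 1.183], 'position': [593.474, 162.443, 300.71], 'tool_rot': [3.138, -0.401, 0.451], 'contact_force': [-2.198, 4.605, 0.605], 'width': 30.491}
[586.77220357 159.28143761 318.20581014]
```

```bash
cat > lev.py <<'E'
from h import *
R=Ro.from_euler('xyz',[np.pi,-.4,Y0])
def tab(p0,p1,n):
    P=np.linspace(p0,p1,n+1)
    for a,b in zip(P[:-1],P[1:]): print(round(b,3),(R.inv().apply(ball(b)-ball(a))/10).round(2).tolist())
def phi():
    o=env.get_obs(); Rm=Ro.from_euler('xyz',o['tool_rot']); g=o['position']-19*Rm.as_matrix()[:,2]
    d=g-np.r_[A0,0]; f=np.array([np.cos(Y0),np.sin(Y0),0]); x=d@f; z=d[2]
    th=np.arctan2(z-185,30-x); print('phi',np.radians(52)-th,'rad',np.hypot(z-185,30-x),'F',o['contact_force'].round(1)); 
    t=np.array([np.sin(th)*f[0]*-1,np.sin(th)*f[1]*-1,-np.cos(th)])
    print('tangential force on tool (resist>0):',-(o['contact_force']@t).round(2),'radial', (o['contact_force']@np.array([-np.cos(th)*f[0],-np.cos(th)*f[1],np.sin(th)])).round(2))
E
python3 - <<'E'
from lev import *
phi(); tab(0,.4,8);print(); tab(.4,.6,8); print(); tab(.6,.9,24)
E
```

```text
phi -0.024095728502485758 rad 165.96468681705193 F [-2.2  4.6  0.6]
tangential force on tool (resist>0): 0.4 radial 0.46
0.05 [-0.81, -0.0, 0.24]
0.1 [-0.8, 0.0, 0.28]
0.15 [-0.79, 0.0, 0.32]
0.2 [-0.77, -0.0, 0.36]
0.25 [-0.75, -0.0, 0.4]
0.3 [-0.73, 0.0, 0.44]
0.35 [-0.71, 0.0, 0.47]
0.4 [-0.68, -0.0, 0.51]

0.425 [-0.33, 0.0, 0.27]
0.45 [-0.32, -0.0, 0.27]
0.475 [-0.32, -0.0, 0.28]
0.5 [-0.31, -0.0, 0.29]
0.525 [-0.3, 0.0, 0.3]
0.55 [-0.3, 0.0, 0.31]
0.575 [-0.29, -0.0, 0.31]
0.6 [-0.28, 0.0, 0.32]

0.612 [-0.14, 0.0, 0.16]
0.625 [-0.14, -0.0, 0.16]
0.638 [-0.13, 0.0, 0.17]
0.65 [-0.13, -0.0, 0.17]
0.662 [-0.13, 0.0, 0.17]
0.675 [-0.13, -0.0, 0.17]
0.688 [-0.12, -0.0, 0.17]
0.7 [-0.12, -0.0, 0.17]
0.712 [-0.12, -0.0, 0.18]
0.725 [-0.12, 0.0, 0.18]
0.738 [-0.12, -0.0, 0.18]
0.75 [-0.11, 0.0, 0.18]
0.762 [-0.11, -0.0, 0.18]
0.775 [-0.11, 0.0, 0.18]
0.788 [-0.11, -0.0, 0.18]
0.8 [-0.1, 0.0, 0.19]
0.812 [-0.1, -0.0, 0.19]
0.825 [-0.1, -0.0, 0.19]
0.838 [-0.1, 0.0, 0.19]
0.85 [-0.1, -0.0, 0.19]
0.862 [-0.09, 0.0, 0.19]
0.875 [-0.09, -0.0, 0.19]
0.888 [-0.09, -0.0, 0.19]
0.9 [-0.09, 0.0, 0.19]
```

Request:
{"api": "apply_moves", "payload": {"rotation": [[0, 0, 0], [0, 0, 0], [0, 0, 0], [0, 0, 0], [0, 0, 0]], "travel": [[-0.4, -0.03, 0.12], [-0.4, 0, 0.12], [-0.8, 0, 0.28], [-0.8, 0, 0.32], [0, 0, 0]], "fingers": [-0.5, -0.5, -0.5, -0.5, -0.5]}}

```text
t: 17.25
position: [576.1, 153.9, 283.2]
tool_rot: [3.137, -0.4, 0.451]
contact_force: [-1.8, 5.8, 1.1]
width: 30.6
```

```bash
python3 - <<'E'
from lev import *
st();phi();snap('wrist','w19')
E
```

```text
{'t': 17.25, 'q': [0.127, 0.197, 1.748, 0.164, 0.821, 1.158], 'position': [576.062, 153.905, 283.209], 'tool_rot': [3.137, -0.4, 0.451], 'contact_force': [-1.789, 5.754, 1.091], 'width': 30.613}
phi 0.13361290505797585 rad 165.5383255782488 F [-1.8  5.8  1.1]
tangential force on tool (resist>0): 1.42 radial 0.1
```

View pics/w19.png

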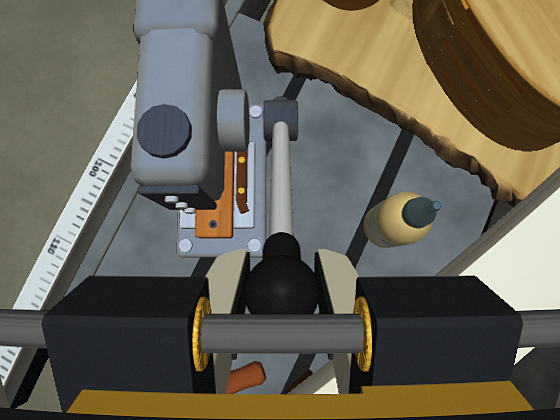

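Request:
{"api": "apply_moves", "payload": {"rotation": [[0, 0, 0], [0, 0, 0], [0, 0, 0], [0, 0, 0], [0, 0, 0]], "travel": [[-0.77, -0.05, 0.36], [-0.75, 0, 0.4], [-0.73, 0, 0.44], [-0.71, 0, 0.47], [0, 0, 0]], "fingers": [-0.5, -0.5, -0.5, -0.5, -0.5]}}

```text
t: 17.8
position: [557.2, 144.8, 256.0]
tool_rot: [3.136, -0.4, 0.451]
contact_force: [-4.1, 2.8, 5.6]
width: 30.4
```

```bash
python3 - <<'E'
from lev import *
st();phi()
E
```

```text
{'t': 17.8, 'q': [0.113, 0.187, 1.831, 0.183, 0.752, 1.124], 'position': [557.242, 144.811, 256.026], 'tool_rot': [3.136, -0.4, 0.451], 'contact_force': [-4.074, 2.831, 5.613], 'width': 30.35}
phi 0.34134886837790457 rad 165.02871296347521 F [-4.1  2.8  5.6]
tangential force on tool (resist>0): 3.44 radial 5.05
```

Request:
{"api": "apply_moves", "payload": {"rotation": [[0, 0, 0], [0, 0, 0], [0, 0, 0]], "travel": [[-0.34, 0, 0.25], [-0.33, 0, 0.27], [0, 0, 0]], "fingers": [-0.5, -0.5, -0.5]}}

```text
t: 18.1
position: [553.8, 143.1, 249.3]
tool_rot: [3.136, -0.4, 0.451]
contact_force: [-6.4, 1.8, 6.9]
width: 30.6
```

```bash
python3 - <<'E'
from lev import *
st();phi()
E
```

```text
{'t': 18.1, 'q': [0.11, 0.187, 1.848, 0.188, 0.734, 1.115], 'position': [553.844, 143.133, 249.287], 'tool_rot': [3.136, -0.4, 0.451], 'contact_force': [-6.408, 1.794, 6.868], 'width': 30.582}
phi 0.38824633982925694 rad 164.79665210039883 F [-6.4  1.8  6.9]
tangential force on tool (resist>0): 3.5 radial 7.72
```

Request:
{"api": "apply_moves", "payload": {"rotation": [[0, 0, 0], [0, 0, 0], [0, 0, 0]], "travel": [[-0.36, 0, 0.22], [-0.34, 0, 0.25], [0, 0, 0]], "fingers": [-0.5, -0.5, -0.5]}}

```text
t: 18.4
position: [550.3, 141.4, 242.4]
tool_rot: [3.136, -0.401, 0.451]
contact_force: [-1.1, 5.5, 3.5]
width: 30.8
```

```bash
python3 - <<'E'
from lev import *
phi()
E
```

```text
phi 0.4365596977389513 rad 165.0206276082802 F [-1.1  5.5  3.5]
tangential force on tool (resist>0): 3.8 radial 0.35
```

Request:
{"api": "apply_moves", "payload": {"rotation": [[0, 0, 0], [0, 0, 0]], "travel": [[-0.35, 0, 0.26], [0, 0, 0]], "fingers": [-0.5, -0.5]}}

```text
t: 18.6
position: [548.5, 140.5, 238.7]
tool_rot: [3.136, -0.402, 0.451]
contact_force: [0.6, 5.6, 1.9]
width: 30.7
```

```bash
python3 - <<'E'
from lev import *
phi();im,c=snap('scene','s20')
cv2.imwrite('pics/s20z.png',cv2.resize(im[160:330,80:310,::-1],None,fx=3.4,fy=3.4,interpolation=cv2.INTER_CUBIC))
E
```

```text
phi 0.46192236818924076 rad 165.20612345622322 F [0.6 5.6 1.9]
tangential force on tool (resist>0): 2.99 radial -1.88
```

View pics/s20z.png

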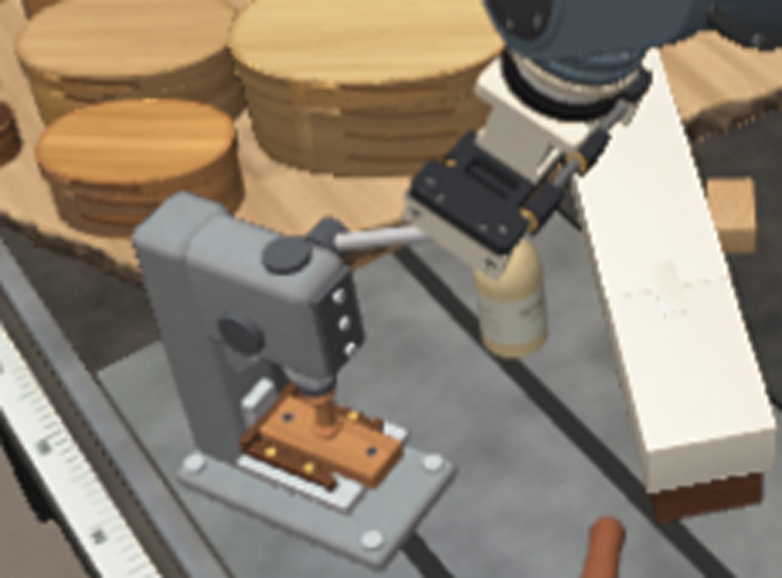

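The ram is right above the peg and the hook is still in place. Continuing in small steps.

Request:
{"api": "apply_moves", "payload": {"rotation": [[0, 0, 0], [0, 0, 0]], "travel": [[-0.31, 0, 0.3], [0, 0, 0]], "fingers": [-0.5, -0.5]}}

```text
t: 18.85
position: [546.8, 139.7, 234.8]
tool_rot: [3.136, -0.401, 0.451]
contact_force: [-1.1, 5.7, 4.4]
width: 30.8
```

```bash
python3 - <<'E'
from lev import *
phi()
E
```

```text
phi 0.4882210677929932 rad 165.21200705339368 F [-1.1  5.7  4.4]
tangential force on tool (resist>0): 4.6 radial 0.39
```

Request:
{"api": "apply_moves", "payload": {"rotation": [[0, 0, 0], [0, 0, 0]], "travel": [[-0.3, 0, 0.31], [0, 0, 0]], "fingers": [-0.5, -0.5]}}

```text
t: 19.05
position: [545.3, 138.9, 230.9]
tool_rot: [3.136, -0.401, 0.451]
contact_force: [-3.2, 3.9, 6.0]
width: 31.2
```

```bash
python3 - <<'E'
from lev import *
phi()
E
```

```text
phi 0.5139745463390797 rad 165.20928249247584 F [-3.2  3.9  6. ]
tangential force on tool (resist>0): 5.09 radial 3.39
```

Request:
{"api": "apply_moves", "payload": {"rotation": [[0, 0, 0], [0, 0, 0]], "travel": [[-0.29, 0, 0.31], [0, 0, 0]], "fingers": [-0.5, -0.5]}}

```text
t: 19.25
position: [543.9, 138.2, 226.8]
tool_rot: [3.136, -0.401, 0.451]
contact_force: [-4.4, 4.5, 6.3]
width: 30.9
```

```bash
python3 - <<'E'
from lev import *
phi()
E
```

```text
phi 0.5400921963437852 rad 165.17008027412547 F [-4.4  4.5  6.3]
tangential force on tool (resist>0): 5.19 radial 4.16
```

Request:
{"api": "apply_moves", "payload": {"rotation": [[0, 0, 0], [0, 0, 0]], "travel": [[-0.32, 0, 0.28], [0, 0, 0]], "fingers": [-0.5, -0.5]}}

```text
t: 19.45
position: [542.6, 137.6, 223.2]
tool_rot: [3.136, -0.402, 0.451]
contact_force: [-1.5, 5.4, 6.8]
width: 30.5
```

```bash
python3 - <<'E'
from lev import *
phi()
E
```

```text
phi 0.5639426026440497 rad 165.30875367519408 F [-1.5  5.4  6.8]
tangential force on tool (resist>0): 6.76 radial 1.33
```

Request:
{"api": "apply_moves", "payload": {"rotation": [[0, 0, 0], [0, 0, 0]], "travel": [[-0.28, 0, 0.31], [0, 0, 0]], "fingers": [-0.5, -0.5]}}

```text
t: 19.65
position: [541.3, 137.0, 219.2]
tool_rot: [3.136, -0.401, 0.451]
contact_force: [-2.4, 5.0, 6.7]
width: 30.6
```

```bash
python3 - <<'E'
from lev import *
phi()
E
```

```text
phi 0.5897876977795442 rad 165.37469244257227 F [-2.4  5.   6.7]
tangential force on tool (resist>0): 6.4 radial 2.08
```

Request:
{"api": "apply_moves", "payload": {"rotation": [[0, 0, 0], [0, 0, 0]], "travel": [[-0.28, 0, 0.32], [0, 0, 0]], "fingers": [-0.5, -0.5]}}

```text
t: 19.85
position: [540.1, 136.4, 215.1]
tool_rot: [3.136, -0.401, 0.451]
contact_force: [-3.4, 5.9, 6.0]
width: 30.3
```

```bash
python3 - <<'E'
from lev import *
phi()
E
```

```text
phi 0.6155396227825691 rad 165.4303492473349 F [-3.4  5.9  6. ]
tangential force on tool (resist>0): 5.66 radial 2.17
```

Request:
{"api": "apply_moves", "payload": {"rotation": [[0, 0, 0], [0, 0, 0]], "travel": [[-0.28, 0, 0.31], [0, 0, 0]], "fingers": [-0.5, -0.5]}}

```text
t: 20.05
position: [539.0, 135.8, 211.2]
tool_rot: [3.136, -0.402, 0.452]
contact_force: [-2.4, 6.1, 5.1]
width: 30.4
```

```bash
python3 - <<'E'
from lev import *
phi()
im,c=snap('scene','s21')
cv2.imwrite('pics/s21z.png',cv2.resize(im[240:320,110:250,::-1],None,fx=5.5,fy=5.5,interpolation=cv2.INTER_CUBIC))
E
```

```text
phi 0.6403202168623336 rad 165.5703096489619 F [-2.4  6.1  5.1]
tangential force on tool (resist>0): 5.09 radial 0.84
```

View pics/s21z.png

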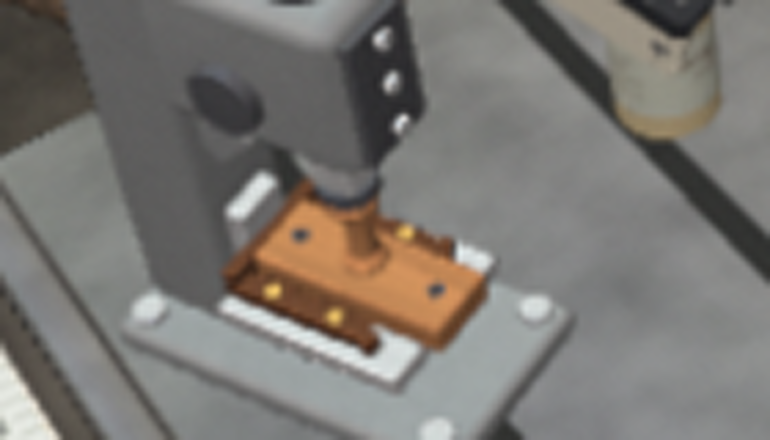

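Request:
{"api": "apply_moves", "payload": {"rotation": [[0, 0, 0], [0, 0, 0]], "travel": [[-0.13, 0, 0.17], [0, 0, 0]], "fingers": [-0.5, -0.5]}}

```text
t: 20.3
position: [538.4, 135.5, 209.3]
tool_rot: [3.136, -0.401, 0.451]
contact_force: [-3.4, 5.6, 7.0]
width: 30.5
```

```bash
python3 - <<'E'
from lev import *
phi()
E
```

```text
phi 0.6528252385670781 rad 165.63377036502925 F [-3.4  5.6  7. ]
tangential force on tool (resist>0): 6.62 radial 2.32
```

Request:
{"api": "apply_moves", "payload": {"rotation": [[0, 0, 0], [0, 0, 0]], "travel": [[-0.13, 0, 0.17], [0, 0, 0]], "fingers": [-0.5, -0.5]}}

```text
t: 20.5
position: [537.9, 135.3, 207.2]
tool_rot: [3.136, -0.401, 0.451]
contact_force: [-3.4, 4.8, 6.3]
width: 30.6
```

```bash
python3 - <<'E'
from lev import *
phi()
E
```

```text
phi 0.6656974201536248 rad 165.6601049159323 F [-3.4  4.8  6.3]
tangential force on tool (resist>0): 5.85 radial 2.43
```

Request:
{"api": "apply_moves", "payload": {"rotation": [[0, 0, 0], [0, 0, 0]], "travel": [[-0.06, 0, 0.085], [0, 0, 0]], "fingers": [-0.5, -0.5]}}

```text
t: 20.7
position: [537.7, 135.2, 206.2]
tool_rot: [3.136, -0.401, 0.451]
contact_force: [-4.1, 5.2, 7.5]
width: 30.5
```

```bash
python3 - <<'E'
from lev import *
phi()
E
```

```text
phi 0.6720768179393632 rad 165.69683478738858 F [-4.1  5.2  7.5]
tangential force on tool (resist>0): 6.98 radial 3.15
```

Request:
{"api": "apply_moves", "payload": {"rotation": [[0, 0, 0], [0, 0, 0]], "travel": [[-0.06, 0, 0.085], [0, 0, 0]], "fingers": [-0.5, -0.5]}}

```text
t: 20.9
position: [537.4, 135.1, 205.2]
tool_rot: [3.136, -0.401, 0.451]
contact_force: [-4.7, 4.8, 9.1]
width: 30.8
```

```bash
python3 - <<'E'
from lev import *
phi()
E
```

```text
phi 0.6783090971027204 rad 165.7094340438469 F [-4.7  4.8  9.1]
tangential force on tool (resist>0): 8.38 radial 4.1
```

Request:
{"api": "apply_moves", "payload": {"rotation": [[0, 0, 0], [0, 0, 0]], "travel": [[-0.07, 0, 0.07], [0, 0, 0]], "fingers": [-0.5, -0.5]}}

```text
t: 21.1
position: [537.2, 134.9, 204.3]
tool_rot: [3.136, -0.401, 0.451]
contact_force: [-4.9, 4.7, 8.4]
width: 30.9
```

```bash
python3 - <<'E'
from lev import *
phi()
E
```

```text
phi 0.6837613451581838 rad 165.78194662432998 F [-4.9  4.7  8.4]
tangential force on tool (resist>0): 7.69 radial 4.14
```

Request:
{"api": "apply_moves", "payload": {"rotation": [[0, 0, 0], [0, 0, 0]], "travel": [[-0.06, 0, 0.085], [0, 0, 0]], "fingers": [-0.5, -0.5]}}

```text
t: 21.3
position: [537.0, 134.8, 203.3]
tool_rot: [3.136, -0.401, 0.451]
contact_force: [-3.7, 4.1, 7.5]
width: 30.4
```

```bash
python3 - <<'E'
from lev import *
phi()
im,c=snap('scene','s22')
cv2.imwrite('pics/s22z.png',cv2.resize(im[240:320,110:250,::-1],None,fx=5.5,fy=5.5,interpolation=cv2.INTER_CUBIC))
E
```

```text
phi 0.6901185654093125 rad 165.79680898955144 F [-3.7  4.1  7.5]
tangential force on tool (resist>0): 6.96 radial 3.12
```

View pics/s22z.png

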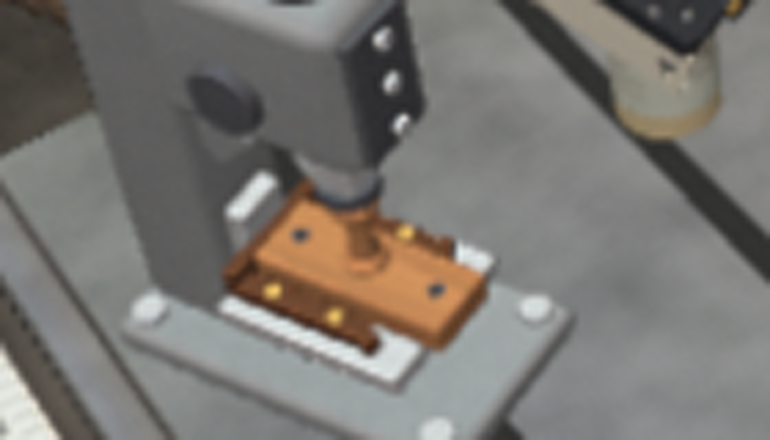

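Request:
{"api": "apply_moves", "payload": {"rotation": [[0, 0, 0], [0, 0, 0]], "travel": [[-0.06, 0, 0.085], [0, 0, 0]], "fingers": [-0.5, -0.5]}}

```text
t: 21.55
position: [536.7, 134.7, 202.2]
tool_rot: [3.136, -0.401, 0.452]
contact_force: [-4.8, 5.3, 7.8]
width: 30.7
```

Request:
{"api": "apply_moves", "payload": {"rotation": [[0, 0, 0], [0, 0, 0]], "travel": [[-0.06, 0, 0.085], [0, 0, 0]], "fingers": [-0.5, -0.5]}}

```text
t: 21.75
position: [536.5, 134.6, 201.2]
tool_rot: [3.136, -0.401, 0.452]
contact_force: [-4.0, 4.5, 8.5]
width: 30.8
```

Request:
{"api": "apply_moves", "payload": {"rotation": [[0, 0, 0], [0, 0, 0]], "travel": [[-0.06, 0, 0.085], [0, 0, 0]], "fingers": [-0.5, -0.5]}}

```text
t: 21.95
position: [536.3, 134.5, 200.2]
tool_rot: [3.136, -0.401, 0.452]
contact_force: [-4.6, 5.3, 8.8]
width: 30.9
```

```bash
python3 - <<'E'
from lev import *
phi()
E
```

```text
phi 0.7094036014606899 rad 165.88847826623487 F [-4.6  5.3  8.8]
tangential force on tool (resist>0): 8.29 radial 3.51
```

Request:
{"api": "apply_moves", "payload": {"rotation": [[0, 0, 0], [0, 0, 0]], "travel": [[-0.07, 0, 0.08], [0, 0, 0]], "fingers": [-0.5, -0.5]}}

```text
t: 22.15
position: [536.1, 134.4, 199.2]
tool_rot: [3.136, -0.401, 0.452]
contact_force: [-4.1, 4.6, 8.0]
width: 31.0
```

Request:
{"api": "apply_moves", "payload": {"rotation": [[0, 0, 0], [0, 0, 0]], "travel": [[-0.06, 0, 0.085], [0, 0, 0]], "fingers": [-0.5, -0.5]}}

```text
t: 22.35
position: [535.9, 134.3, 198.2]
tool_rot: [3.136, -0.401, 0.452]
contact_force: [-5.1, 6.2, 6.8]
width: 30.8
```

Request:
{"api": "apply_moves", "payload": {"rotation": [[0, 0, 0], [0, 0, 0]], "travel": [[-0.06, 0, 0.085], [0, 0, 0]], "fingers": [-0.5, -0.5]}}

```text
t: 22.55
position: [535.7, 134.2, 197.2]
tool_rot: [3.136, -0.401, 0.452]
contact_force: [-4.8, 5.0, 8.5]
width: 30.5
```

Request:
{"api": "apply_moves", "payload": {"rotation": [[0, 0, 0], [0, 0, 0]], "travel": [[-0.06, 0, 0.085], [0, 0, 0]], "fingers": [-0.5, -0.5]}}

```text
t: 22.75
position: [535.5, 134.1, 196.1]
tool_rot: [3.136, -0.401, 0.451]
contact_force: [-4.2, 4.0, 6.9]
width: 31.0
```

```bash
python3 - <<'E'
from lev import *
phi()
im,c=snap('scene','s23')
cv2.imwrite('pics/s23z.png',cv2.resize(im[240:320,110:250,::-1],None,fx=5.5,fy=5.5,interpolation=cv2.INTER_CUBIC))
E
```

```text
phi 0.7344886303659274 rad 166.0564522018023 F [-4.2  4.   6.9]
tangential force on tool (resist>0): 6.4 radial 3.21
```

View pics/s23z.png

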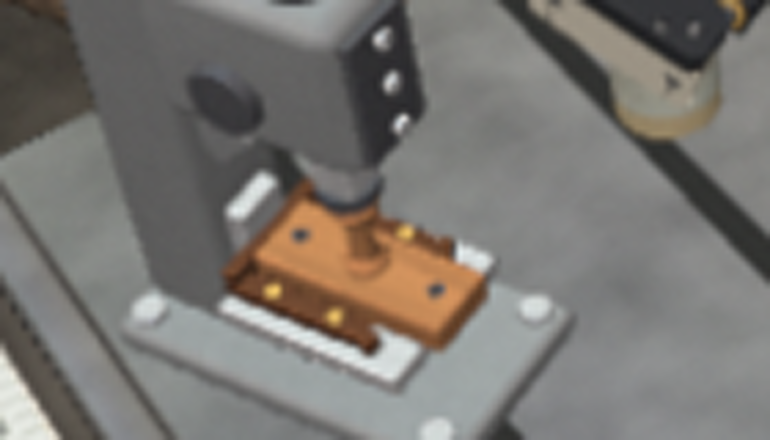

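Request:
{"api": "apply_moves", "payload": {"rotation": [[0, 0, 0], [0, 0, 0]], "travel": [[-0.06, 0, 0.085], [0, 0, 0]], "fingers": [-0.5, -0.5]}}

```text
t: 23.0
position: [535.3, 134.0, 195.1]
tool_rot: [3.136, -0.401, 0.452]
contact_force: [-4.7, 5.7, 8.0]
width: 30.5
```

Request:
{"api": "apply_moves", "payload": {"rotation": [[0, 0, 0], [0, 0, 0]], "travel": [[-0.06, 0, 0.085], [0, 0, 0]], "fingers": [-0.5, -0.5]}}

```text
t: 23.2
position: [535.1, 133.9, 194.1]
tool_rot: [3.136, -0.401, 0.451]
contact_force: [-4.5, 6.2, 8.0]
width: 30.5
```

Request:
{"api": "apply_moves", "payload": {"rotation": [[0, 0, 0], [0, 0, 0]], "travel": [[-0.06, 0, 0.085], [0, 0, 0]], "fingers": [-0.5, -0.5]}}

```text
t: 23.4
position: [534.9, 133.8, 193.1]
tool_rot: [3.136, -0.401, 0.452]
contact_force: [-4.3, 5.2, 8.5]
width: 30.2
```

Request:
{"api": "apply_moves", "payload": {"rotation": [[0, 0, 0], [0, 0, 0]], "travel": [[-0.06, 0, 0.085], [0, 0, 0]], "fingers": [-0.5, -0.5]}}

```text
t: 23.6
position: [534.7, 133.7, 192.1]
tool_rot: [3.136, -0.401, 0.452]
contact_force: [-4.3, 4.9, 7.8]
width: 30.8
```

```bash
python3 - <<'E'
from lev import *
phi()
E
```

```text
phi 0.7591283732237173 rad 166.23629713292308 F [-4.3  4.9  7.8]
tangential force on tool (resist>0): 7.49 radial 2.85
```

Request:
{"api": "apply_moves", "payload": {"rotation": [[0, 0, 0], [0, 0, 0]], "travel": [[-0.06, 0, 0.085], [0, 0, 0]], "fingers": [-0.5, -0.5]}}

```text
t: 23.8
position: [534.6, 133.7, 191.2]
tool_rot: [3.136, -0.402, 0.451]
contact_force: [-5.4, 5.6, 9.5]
width: 30.4
```

Request:
{"api": "apply_moves", "payload": {"rotation": [[0, 0, 0], [0, 0, 0]], "travel": [[-0.06, 0, 0.085], [0, 0, 0]], "fingers": [-0.5, -0.5]}}

```text
t: 24.0
position: [534.5, 133.6, 190.5]
tool_rot: [3.136, -0.402, 0.452]
contact_force: [-6.3, 5.5, 11.6]
width: 30.8
```

```bash
python3 - <<'E'
from lev import *
phi()
im,c=snap('scene','s24')
cv2.imwrite('pics/s24z.png',cv2.resize(im[260:310,140:230,::-1],None,fx=8.5,fy=8.5,interpolation=cv2.INTER_CUBIC))
E
```

```text
phi 0.7688742647209892 rad 166.27209050334508 F [-6.3  5.5 11.6]
tangential force on tool (resist>0): 11.0 radial 4.78
```

View pics/s24z.png

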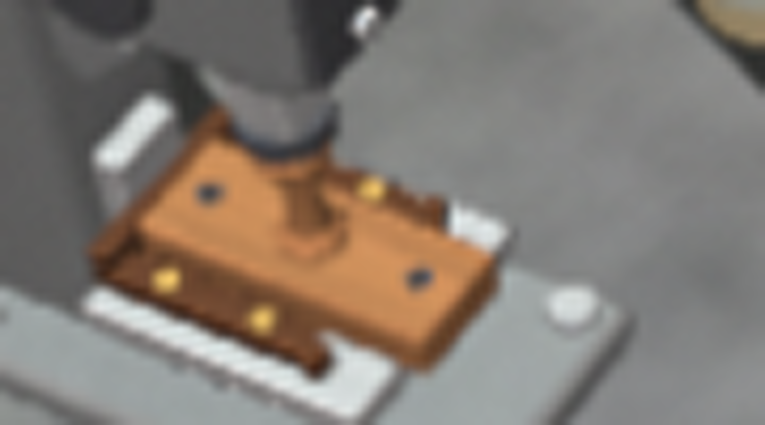

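Request:
{"api": "apply_moves", "payload": {"rotation": [[0, 0, 0], [0, 0, 0]], "travel": [[-0.05, 0, 0.085], [0, 0, 0]], "fingers": [-0.5, -0.5]}}

```text
t: 24.25
position: [534.4, 133.5, 189.7]
tool_rot: [3.136, -0.402, 0.452]
contact_force: [-7.7, 4.3, 15.2]
width: 30.7
```

```bash
python3 - <<'E'
from lev import *
phi()
E
```

```text
phi 0.7736294545141654 rad 166.2618491406318 F [-7.7  4.3 15.2]
tangential force on tool (resist>0): 14.41 radial 6.98
```

Solid: the tangential force rose from about 7.5 to 14.4 N and the ball slowed against the command. Now easing back up.

```bash
python3 - <<'E'
from lev import *
tab(.795,.0,30)
E
```

```text
0.769 [0.23, -0.0, -0.39]
0.742 [0.24, 0.0, -0.38]
0.716 [0.25, -0.0, -0.38]
0.689 [0.26, -0.0, -0.37]
0.663 [0.27, 0.0, -0.36]
0.636 [0.28, -0.0, -0.36]
0.61 [0.28, 0.0, -0.35]
0.583 [0.29, 0.0, -0.34]
0.556 [0.3, -0.0, -0.33]
0.53 [0.31, -0.0, -0.33]
0.504 [0.32, 0.0, -0.32]
0.477 [0.33, -0.0, -0.31]
0.45 [0.34, 0.0, -0.3]
0.424 [0.34, -0.0, -0.29]
0.398 [0.35, 0.0, -0.28]
0.371 [0.36, -0.0, -0.27]
0.344 [0.37, 0.0, -0.26]
0.318 [0.37, -0.0, -0.25]
0.292 [0.38, -0.0, -0.24]
0.265 [0.39, 0.0, -0.23]
0.238 [0.39, -0.0, -0.22]
0.212 [0.4, 0.0, -0.21]
0.186 [0.4, 0.0, -0.2]
0.159 [0.41, -0.0, -0.19]
0.132 [0.41, 0.0, -0.18]
0.106 [0.42, -0.0, -0.17]
0.08 [0.42, 0.0, -0.16]
0.053 [0.43, 0.0, -0.15]
0.026 [0.43, -0.0, -0.13]
0.0 [0.43, 0.0, -0.12]
```

Request:
{"api": "apply_moves", "payload": {"rotation": [[0, 0, 0], [0, 0, 0], [0, 0, 0], [0, 0, 0], [0, 0, 0]], "travel": [[0.22, 0, -0.4], [0.24, 0, -0.38], [0.25, 0, -0.38], [0.26, 0, -0.37], [0.27, 0, -0.36]], "fingers": [-0.5, -0.5, -0.5, -0.5, -0.5]}}

```text
t: 24.75
position: [538.9, 135.7, 211.9]
tool_rot: [3.136, -0.404, 0.451]
contact_force: [8.3, 12.1, -0.8]
width: 30.9
```

Request:
{"api": "apply_moves", "payload": {"rotation": [[0, 0, 0], [0, 0, 0], [0, 0, 0], [0, 0, 0], [0, 0, 0]], "travel": [[0.28, 0, -0.36], [0.28, 0, -0.35], [0.29, 0, -0.34], [0.3, 0, -0.33], [0.31, 0, -0.33]], "fingers": [-0.5, -0.5, -0.5, -0.5, -0.5]}}

```text
t: 25.25
position: [544.8, 138.6, 232.8]
tool_rot: [3.136, -0.403, 0.451]
contact_force: [8.2, 10.8, -1.6]
width: 30.8
```

```bash
python3 - <<'E'
from lev import *
phi()
E
```

```text
phi 0.5046427893025763 rad 166.5875531165111 F [ 8.2 10.8 -1.6]
tangential force on tool (resist>0): 3.25 radial -11.77
```

Request:
{"api": "apply_moves", "payload": {"rotation": [[0, 0, 0], [0, 0, 0], [0, 0, 0], [0, 0, 0], [0, 0, 0]], "travel": [[0.37, -0.03, -0.27], [0.36, 0, -0.28], [0.34, 0, -0.3], [0.34, 0, -0.29], [0.35, 0, -0.28]], "fingers": [-0.5, -0.5, -0.5, -0.5, -0.5]}}

```text
t: 25.75
position: [553.7, 143.1, 252.3]
tool_rot: [3.136, -0.402, 0.451]
contact_force: [8.3, 4.7, -3.1]
width: 30.9
```

Request:
{"api": "apply_moves", "payload": {"rotation": [[0, 0, 0], [0, 0, 0], [0, 0, 0], [0, 0, 0], [0, 0, 0]], "travel": [[0.36, 0, -0.27], [0.37, 0, -0.26], [0.37, 0, -0.25], [0.38, 0, -0.24], [0.39, 0, -0.23]], "fingers": [-0.5, -0.5, -0.5, -0.5, -0.5]}}

```text
t: 26.25
position: [564.5, 148.4, 270.6]
tool_rot: [3.136, -0.401, 0.451]
contact_force: [6.6, 5.0, -4.7]
width: 30.7
```

```bash
python3 - <<'E'
from lev import *
phi()
E
```

```text
phi 0.24121074292570566 rad 166.85424273592093 F [ 6.6  5.  -4.7]
tangential force on tool (resist>0): 1.34 radial -9.3
```

Request:
{"api": "apply_moves", "payload": {"rotation": [[0, 0, 0], [0, 0, 0], [0, 0, 0], [0, 0, 0], [0, 0, 0]], "travel": [[0.43, 0, -0.15], [0.4, 0, -0.21], [0.4, 0, -0.2], [0.41, 0, -0.19], [0.41, 0, -0.18]], "fingers": [-0.5, -0.5, -0.5, -0.5, -0.5]}}

```text
t: 26.75
position: [578.1, 155.1, 287.4]
tool_rot: [3.136, -0.4, 0.451]
contact_force: [4.6, 0.2, -3.9]
width: 29.4
```

```bash
python3 - <<'E'
from lev import *
phi()
E
```

```text
phi 0.1058647200713837 rad 166.85443683337442 F [ 4.6  0.2 -3.9]
tangential force on tool (resist>0): 0.3 radial -5.78
```

Request:
{"api": "apply_moves", "payload": {"rotation": [[0, 0, 0], [0, 0, 0], [0, 0, 0], [0, 0, 0]], "travel": [[0.42, 0, -0.17], [0.42, 0, -0.16], [0.3, 0, -0.1], [0, 0, 0]], "fingers": [-0.5, -0.5, -0.5, -0.5]}}

```text
t: 27.15
position: [582.6, 157.6, 292.6]
tool_rot: [3.137, -0.389, 0.452]
contact_force: [-12.7, -11.6, -5.6]
width: 28.2
```

```bash
python3 - <<'E'
from lev import *
phi()
E
```

```text
phi 0.06100622097690134 rad 167.0726335065669 F [-12.7 -11.6  -5.6]
tangential force on tool (resist>0): -16.09 radial 6.73
```

```bash
python3 - <<'E'
from lev import *
im,c=snap('wrist','w25');im,c=snap('scene','s25'); st()
cv2.imwrite('pics/s25z.png',cv2.resize(im[160:330,80:310,::-1],None,fx=3.4,fy=3.4,interpolation=cv2.INTER_CUBIC))
E
```

```text
{'t': 27.25, 'q': [0.134, 0.206, 1.71, 0.152, 0.858, 1.176], 'position': [582.638, 157.514, 292.588], 'tool_rot': [3.137, -0.39, 0.451], 'contact_force': [-12.047, -11.766, -6.718], 'width': 28.877}
```

View pics/w25.png

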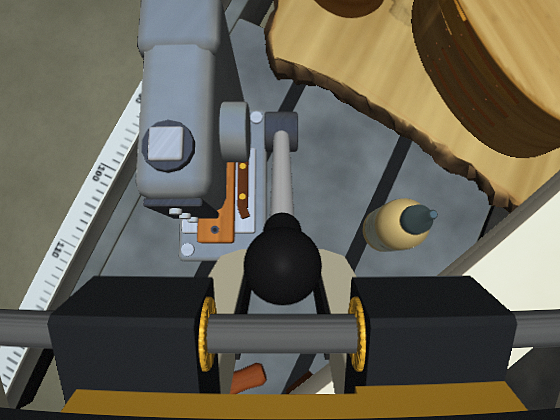

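View pics/s25z.png

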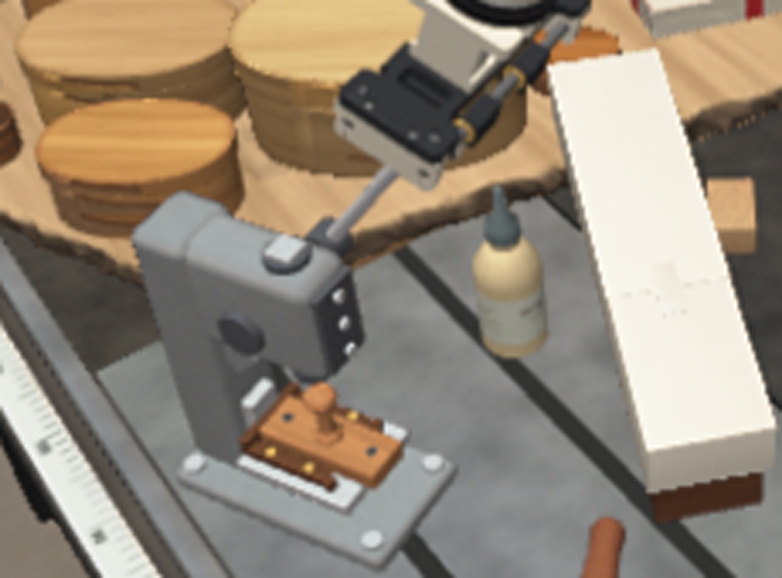

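```bash
python3 - <<'E'
from lev import *
im,c=load('w25'); b=np.array([585,159,316.5])
print(proj(c,[b]))
g=cv2.cvtColor(im,cv2.COLOR_RGB2GRAY)
m=(g<30).astype(np.uint8); m[:, :240]=0; m[:,330:]=0; m[306:]=0; m[:225]=0
n,l,s,ct=cv2.connectedComponentsWithStats(m); print(s,ct)
o=env.get_obs(); R=Ro.from_euler('xyz',o['tool_rot']); print('ball in tool frame',R.inv().apply(b-o['position']))
E
```

```text
[[282.7719609  260.49025435]]
[[     0      0    560    420 230221]
 [   240    225     88     81   4974]
 [   283    255      1      1      1]
 [   286    256      1      1      1]
 [   275    261      1      1      1]
 [   278    271      1      1      1]
 [   283    272      1      1      1]] [[279.43941256 208.24728413]
 [282.30277443 267.42802573]
 [283.         255.        ]
 [286.         256.        ]
 [275.         261.        ]
 [278.         271.        ]
 [283.         272.        ]]
ball in tool frame [ 11.65172737  -0.21555633 -21.06502383]
```

The ball slipped forward in the pads, but the lever is hard against its up-stop: it pushes back with 16 N, which the spring could not do, and the ram looks fully up. I'll relax, then open.

Request:
{"api": "apply_moves", "payload": {"rotation": [[0, 0, 0], [0, 0, 0]], "travel": [[-0.1, 0, 0], [0, 0, 0]], "fingers": [-0.5, -0.5], "grip_force": 15}}

```text
t: 27.45
position: [583.2, 157.9, 293.1]
tool_rot: [3.137, -0.394, 0.451]
contact_force: [-3.0, -5.8, -10.1]
width: 29.7
```

```bash
python3 - <<'E'
from lev import *
phi(); st()
E
```

```text
phi 0.05670276047593703 rad 167.05500124578364 F [ -3.   -5.8 -10.1]
tangential force on tool (resist>0): -10.63 radial -4.09
{'t': 27.45, 'q': [0.134, 0.205, 1.711, 0.154, 0.854, 1.175], 'position': [583.181, 157.863, 293.059], 'tool_rot': [3.137, -0.394, 0.451], 'contact_force': [-3.049, -5.816, -10.089], 'width': 29.681}
```

Request:
{"api": "apply_moves", "payload": {"rotation": [[0, 0, 0], [0, 0, 0], [0, 0, 0], [0, 0, 0]], "travel": [[-0.03, 0, 0.06], [0, 0, 0], [0, 0, 0], [0, 0, 0]], "fingers": [-0.5, 0.1, 0.1, 0.1]}}

```text
t: 27.85
position: [585.2, 158.9, 295.4]
tool_rot: [3.136, -0.402, 0.452]
contact_force: [-0.4, -0.0, 0.6]
width: 48.7
```

```bash
python3 - <<'E'
from lev import *
phi(); st()
im,c=snap('wrist','w26')
g=cv2.cvtColor(im,cv2.COLOR_RGB2GRAY)
m=(g<30).astype(np.uint8); m[:, :235]=0; m[:,335:]=0; m[306:]=0; m[:220]=0
n,l,s,ct=cv2.connectedComponentsWithStats(m); i=1+np.argmax(s[1:,4]); print(s[i],ct[i]); print(proj(c,[[585,159,316.5]]))
E
```

```text
phi 0.03796143779113825 rad 167.39857843279657 F [-0.4 -0.   0.6]
tangential force on tool (resist>0): 0.09 radial 0.74
{'t': 27.85, 'q': [0.135, 0.204, 1.708, 0.156, 0.85, 1.175], 'position': [585.219, 158.903, 295.421], 'tool_rot': [3.136, -0.402, 0.452], 'contact_force': [-0.438, -0.029, 0.622], 'width': 48.676}
[ 245  220   76   86 4639] [282.43026514 267.1888338 ]
[[283.00636013 266.80652992]]
```

View pics/w26.png

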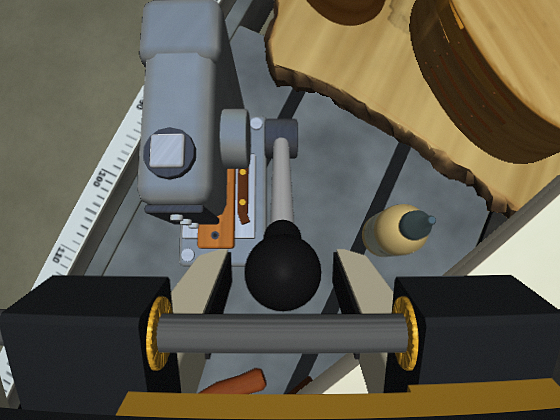

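Request:
{"api": "apply_moves", "payload": {"rotation": [[0, 0, 0], [0, 0, 0], [0, 0, 0], [0, 0, 0], [0, 0, 0]], "travel": [[0, 0, -1.5], [0, 0, -3.5], [0, 0, -3.5], [-3.7, 0, -1.6], [-3.7, 0, -1.6]], "fingers": [0.15, 0.15, 0.15, 0.15, 0.15]}}

```text
t: 28.4
position: [481.1, 109.3, 375.4]
tool_rot: [3.135, -0.403, 0.452]
contact_force: [1.0, -0.7, -0.2]
width: 53.4
```

```bash
python3 - <<'E'
from h import *
o=st()
a=loc(-190,-40,300);b=loc(-165,0,205)
rows(o['position'],o['tool_rot'],a,[np.pi,-.45,Y0],3)
rows(a,[np.pi,-.45,Y0],b,[np.pi,-.7,Y0],6)
import kin; kin.P=kin.fit()[2]; q=o['q']
for p,t in [(a,.45),((a+b)/2,.575),(b,.7),(loc(-116,0,147),.7)]:
    q,c=kin.ikl(p,Ro.from_euler('xyz',[np.pi,-t,Y0]),q); print(q.round(2),c)
E
```

```text
{'t': 28.4, 'q': [0.044, -0.082, 1.822, 0.175, 1.033, 1.102], 'position': [481.149, 109.28, 375.382], 'tool_rot': [3.135, -0.403, 0.452], 'contact_force': [1.027, -0.725, -0.232], 'width': 53.428}
[0.003, 0.016, -0.001] [-1.12, -1.04, 2.25]
[0.003, 0.016, -0.001] [-1.15, -1.03, 2.23]
[0.003, 0.016, -0.001] [-1.18, -1.03, 2.22]
[-0.0, 0.042, 0.0] [-0.31, -0.67, 1.61]
[-0.0, 0.042, 0.0] [-0.38, -0.67, 1.59]
[-0.0, 0.042, 0.0] [-0.45, -0.67, 1.58]
[-0.0, 0.042, 0.0] [-0.51, -0.67, 1.56]
[-0.0, 0.042, 0.0] [-0.58, -0.67, 1.53]
[-0.0, 0.042, 0.0] [-0.64, -0.67, 1.51]
[ 0.1  -0.07  2.    0.22  0.79  1.09] 3.426816734833393e-27
[ 0.14 -0.03  2.14  0.36  0.51  0.98] 8.127366993019928e-19
[0.18 0.06 2.26 0.9  0.22 0.47] 3.014478454226273e-28
[ 0.22  0.27  2.2   1.68  0.15 -0.29] 7.742310318179462e-24
```

Request:
{"api": "apply_moves", "payload": {"rotation": [[0.003, 0.016, 0], [0.003, 0.016, 0], [0.003, 0.016, 0], [0, 0, 0]], "travel": [[-1.1, -1.05, 2.25], [-1.15, -1.0, 2.25], [-1.2, -1.0, 2.2], [0, 0, 0]], "fingers": [0.15, 0.15, 0.15, 0.15]}}

```text
t: 28.8
position: [463.0, 135.2, 296.6]
tool_rot: [-3.136, -0.445, 0.452]
contact_force: [0.4, -0.1, 0.3]
width: 53.5
```

Request:
{"api": "apply_moves", "payload": {"rotation": [[0, 0.042, 0], [0, 0.042, 0], [0, 0.042, 0], [0, 0.042, 0], [0, 0.042, 0]], "travel": [[-0.3, -0.67, 1.6], [-0.4, -0.67, 1.6], [-0.45, -0.67, 1.6], [-0.5, -0.67, 1.55], [-0.6, -0.67, 1.5]], "fingers": [0.15, 0.15, 0.15, 0.15, 0.15]}}

```text
t: 29.3
position: [470.2, 174.6, 221.0]
tool_rot: [-3.139, -0.663, 0.451]
contact_force: [0.8, 0.0, 0.8]
width: 53.4
```

```bash
python3 - <<'E'
from h import *
o=st()
T=np.array([580.4,237.0,57.5]); b=T-110*zt(.7)
print(b); rows(o['position'],o['tool_rot'],b,[np.pi,-.7,Y0],5)
E
```

```text
{'t': 29.3, 'q': [0.163, 0.027, 2.221, 0.628, 0.307, 0.736], 'position': [470.169, 174.63, 220.957], 'tool_rot': [-3.139, -0.663, 0.451], 'contact_force': [0.823, 0.032, 0.803], 'width': 53.423}
[516.74567937 205.8579665  141.6326406 ]
[-0.0, 0.007, -0.001] [-0.1, -0.15, 1.93]
[-0.0, 0.007, -0.001] [-0.12, -0.15, 1.93]
[-0.0, 0.007, -0.001] [-0.13, -0.15, 1.93]
[-0.0, 0.007, -0.001] [-0.14, -0.15, 1.93]
[-0.0, 0.007, -0.001] [-0.16, -0.15, 1.93]
```

Request:
{"api": "apply_moves", "payload": {"rotation": [[0, 0.007, -0.001], [0, 0.007, -0.001], [0, 0.007, -0.001], [0, 0.007, -0.001], [0, 0.007, -0.001]], "travel": [[-0.1, -0.15, 1.9], [-0.1, -0.15, 1.9], [-0.15, -0.15, 1.9], [-0.15, -0.15, 1.9], [-0.15, -0.15, 1.9]], "fingers": [0.15, 0.15, 0.15, 0.15, 0.15]}}

```text
t: 29.8
position: [511.7, 203.7, 151.5]
tool_rot: [-3.137, -0.697, 0.457]
contact_force: [-0.6, 0.3, 0.3]
width: 53.3
```

Request:
{"api": "apply_moves", "payload": {"rotation": [[0, 0, 0], [0, 0, 0]], "travel": [[0, 0, 0], [0, 0, 0]], "fingers": [0.15, 0.15]}}

```text
t: 30.0
position: [510.2, 203.0, 151.2]
tool_rot: [-3.137, -0.694, 0.457]
contact_force: [-0.7, 0.9, -0.5]
width: 53.8
```

```bash
python3 - <<'E'
from h import *
o=st()
T=np.array([580.4,237.0,57.5])
rows(o['position'],o['tool_rot'],T,[np.pi,-.702,.456],5)
im,c=snap('wrist','w27')
cv2.imwrite('pics/w27z.png',cv2.resize(im[60:280,180:385,::-1],None,fx=3.5,fy=2.6,interpolation=cv2.INTER_CUBIC))
E
```

```text
{'t': 30.0, 'q': [0.213, 0.259, 2.199, 1.543, 0.159, -0.16], 'position': [510.239, 202.978, 151.187], 'tool_rot': [-3.137, -0.694, 0.457], 'contact_force': [-0.675, 0.867, -0.519], 'width': 53.799}
[-0.001, 0.002, 0.0] [-0.0, 0.02, 2.44]
[-0.001, 0.002, 0.0] [-0.0, 0.02, 2.44]
[-0.001, 0.002, 0.0] [-0.01, 0.01, 2.44]
[-0.001, 0.002, 0.0] [-0.01, 0.01, 2.44]
[-0.001, 0.002, 0.0] [-0.02, 0.01, 2.44]
```

View pics/w27z.png

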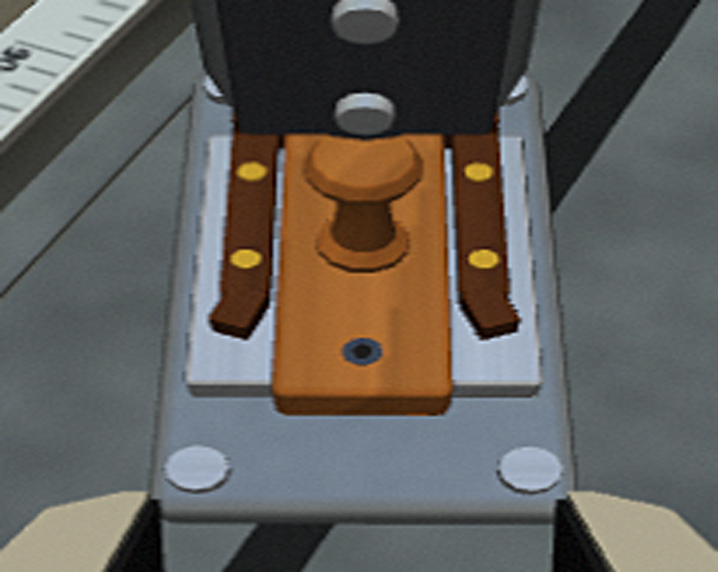

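Request:
{"api": "apply_moves", "payload": {"rotation": [[0, 0.002, 0], [0, 0.002, 0], [0, 0.002, 0], [0, 0.002, 0], [0, 0, 0]], "travel": [[0, 0, 3], [0, 0.05, 3], [0, 0, 3], [0, 0, 2], [0, 0, 0]], "fingers": [0.15, 0.15, 0.15, 0.15, 0.15]}}

```text
t: 30.55
position: [561.8, 229.6, 80.7]
tool_rot: [-3.133, -0.7, 0.456]
contact_force: [-0.0, 0.4, 0.6]
width: 53.8
```

```bash
python3 - <<'E'
from h import *
o=st()
T=np.array([580.4,237.0,57.5])
rows(o['position'],o['tool_rot'],T,[np.pi,-.702,.456],1)
E
```

```text
{'t': 30.55, 'q': [0.246, 0.496, 2.095, 2.326, 0.197, -0.927], 'position': [561.795, 229.573, 80.713], 'tool_rot': [-3.133, -0.7, 0.456], 'contact_force': [-0.025, 0.438, 0.552], 'width': 53.804}
[-0.008, 0.002, -0.0] [0.03, 0.18, 3.06]
```

Request:
{"api": "apply_moves", "payload": {"rotation": [[-0.004, 0.001, 0], [-0.004, 0.001, 0], [0, 0, 0]], "travel": [[0, 0.1, 1.5], [0, 0.05, 1.4], [0, 0, 0]], "fingers": [0.15, 0.15, 0.15]}}

```text
t: 30.85
position: [578.7, 236.3, 59.6]
tool_rot: [-3.142, -0.702, 0.456]
contact_force: [0.3, -0.8, 0.5]
width: 53.3
```

```bash
python3 - <<'E'
from h import *
o=st()
T=np.array([580.4,237.0,57.5])
rows(o['position'],o['tool_rot'],T,[np.pi,-.702,.456],1)
snap('wrist','w28')
E
```

```text
{'t': 30.85, 'q': [0.256, 0.563, 2.054, 2.483, 0.211, -1.076], 'position': [578.695, 236.319, 59.635], 'tool_rot': [-3.142, -0.702, 0.456], 'contact_force': [0.341, -0.799, 0.495], 'width': 53.319}
[-0.0, -0.0, 0.0] [0.0, 0.01, 0.28]
```

View pics/w28.png

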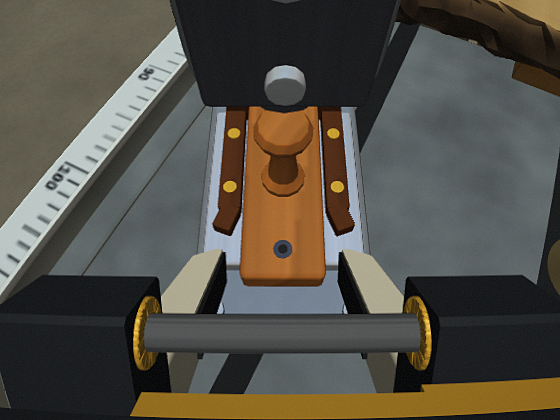

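Request:
{"api": "apply_moves", "payload": {"rotation": [[0, 0, 0], [0, 0, 0], [0, 0, 0], [0, 0, 0], [0, 0, 0]], "travel": [[-0.03, 0, 0.2], [0, 0, 0], [0, 0, 0], [0, 0, 0], [0, 0, 0]], "fingers": [0.15, -0.3, -0.3, -0.3, -0.3], "grip_force": 40}}

```text
t: 31.4
position: [579.3, 236.5, 57.6]
tool_rot: [3.141, -0.702, 0.456]
contact_force: [-4.2, -2.7, 7.6]
width: 39.6
```

```bash
python3 - <<'E'
from h import *
o=st()
im,c=snap('wrist','w29')
cv2.imwrite('pics/w29z.png',cv2.resize(im[10:300,180:385,::-1],None,fx=3.9,fy=2.05,interpolation=cv2.INTER_CUBIC))
E
```

```text
{'t': 31.4, 'q': [0.256, 0.568, 2.053, 2.496, 0.213, -1.089], 'position': [579.301, 236.478, 57.637], 'tool_rot': [3.141, -0.702, 0.456], 'contact_force': [-4.197, -2.696, 7.633], 'width': 39.642}
```

View pics/w29z.png

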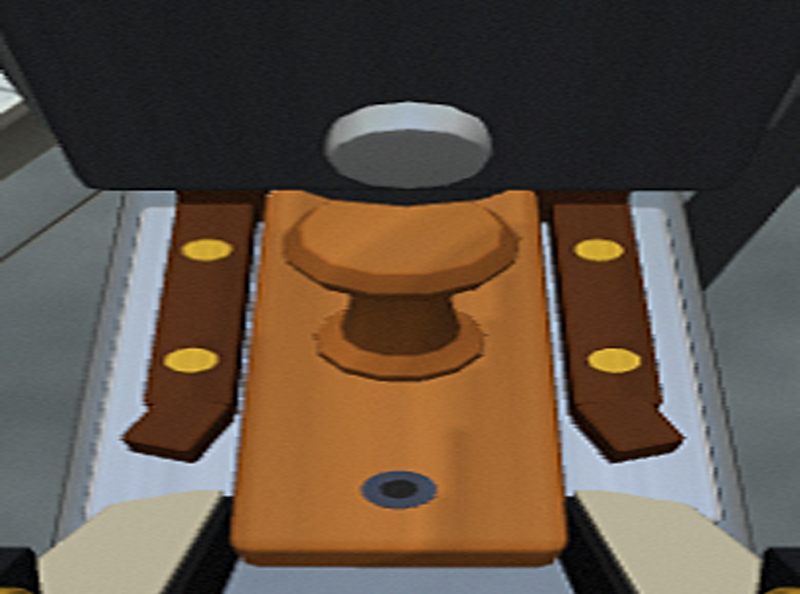

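Request:
{"api": "apply_moves", "payload": {"rotation": [[0, 0, 0], [0, 0, 0], [0, 0, 0], [0, 0, 0], [0, 0, 0]], "travel": [[0.15, 0, -0.18], [-0.9, 0, -0.9], [-1.5, 0, -1.3], [-1.7, 0, -1.5], [-1.7, 0, -1.5]], "fingers": [-0.3, -0.3, -0.3, -0.3, -0.3]}}

```text
t: 31.95
position: [508.4, 202.0, 61.8]
tool_rot: [3.141, -0.701, 0.456]
contact_force: [0.2, 0.2, -1.3]
width: 39.0
```

```bash
python3 - <<'E'
from h import *
o=st(); f=loc(1,0,0)-loc(0,0,0); print((o['position']-loc(0,0,0))@f)
snap('wrist','w30')
rows(o['position'],o['tool_rot'],loc(-155,0,75),[np.pi,-.7,Y0],2)
E
```

```text
{'t': 31.95, 'q': [0.214, 0.481, 2.243, 2.612, 0.309, -1.248], 'position': [508.416, 201.987, 61.765], 'tool_rot': [3.141, -0.701, 0.456], 'contact_force': [0.202, 0.18, -1.264], 'width': 38.993}
-120.61438122714438
[-0.0, -0.0, 0.0] [-0.89, 0.03, -1.61]
[-0.0, -0.0, 0.0] [-0.89, 0.03, -1.61]
```

View pics/w30.png

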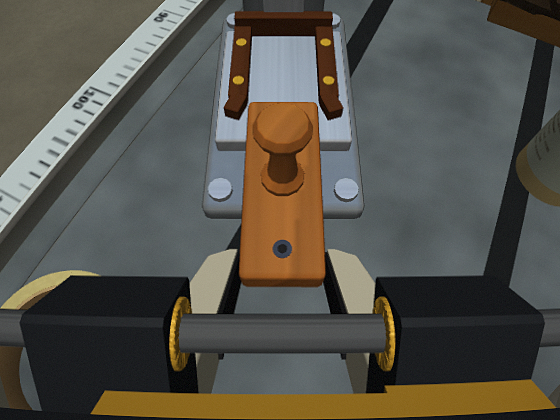

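Request:
{"api": "apply_moves", "payload": {"rotation": [[0, 0, 0], [0, 0, 0], [0, 0, 0], [0, 0, 0], [0, 0, 0]], "travel": [[-0.9, 0, -1.6], [-0.9, 0, -1.6], [0.8, 0, -1.1], [0.8, 0, -1.1], [0.8, 0, -1.1]], "fingers": [-0.3, -0.3, -0.3, -0.3, -0.3]}}

```text
t: 32.5
position: [475.7, 185.7, 115.8]
tool_rot: [3.14, -0.701, 0.456]
contact_force: [-0.4, -0.2, -0.8]
width: 39.7
```

Request:
{"api": "apply_moves", "payload": {"rotation": [[0, 0, 0], [0, 0, 0], [0, 0, 0], [0, 0, 0], [0, 0, 0]], "travel": [[0.7, 0.3, -1.1], [0.7, 0.3, -1.1], [0.7, 0.3, -1.1], [0.7, 0.3, -1.1], [0.7, 0.3, -1.1]], "fingers": [-0.3, -0.3, -0.3, -0.3, -0.3]}}

```text
t: 33.0
position: [474.5, 168.3, 180.3]
tool_rot: [3.14, -0.701, 0.456]
contact_force: [-0.8, 0.5, -0.8]
width: 39.6
```

```bash
python3 - <<'E'
from h import *
o=st()
rows(o['position'],o['tool_rot'],loc(-165,-20,240),[np.pi,-.7,Y0],5)
E
```

```text
{'t': 33.0, 'q': [0.136, 0.117, 2.282, 1.259, 0.213, 0.071], 'position': [474.459, 168.346, 180.325], 'tool_rot': [3.14, -0.701, 0.456], 'contact_force': [-0.771, 0.512, -0.84], 'width': 39.624}
[0.0, -0.0, 0.0] [0.78, 0.11, -0.9]
[0.0, -0.0, 0.0] [0.78, 0.11, -0.9]
[0.0, -0.0, 0.0] [0.78, 0.11, -0.9]
[0.0, -0.0, 0.0] [0.78, 0.11, -0.9]
[0.0, -0.0, 0.0] [0.78, 0.11, -0.9]
```

Request:
{"api": "apply_moves", "payload": {"rotation": [[0, 0, 0], [0, 0, 0], [0, 0, 0], [0, 0, 0], [0, 0, 0]], "travel": [[0.75, 0.1, -0.9], [0.75, 0.1, -0.9], [0.75, 0.1, -0.9], [0.75, 0.1, -0.9], [0.75, 0.1, -0.9]], "fingers": [-0.3, -0.3, -0.3, -0.3, -0.3]}}

```text
t: 33.5
position: [476.2, 163.9, 238.8]
tool_rot: [3.14, -0.701, 0.456]
contact_force: [0.6, -0.2, -1.1]
width: 39.8
```

```bash
python3 - <<'E'
from h import *
o=st()
rows(o['position'],o['tool_rot'],(430,0,240),[np.pi,-.7,.26],5);print()
rows((430,0,240),[np.pi,-.7,.26],(425,-200,240),[np.pi,-.7,.13],5);print()
rows((425,-200,240),[np.pi,-.7,.13],(420,-292.6,190),[np.pi,-.7,.083],3)
E
```

```text
{'t': 33.5, 'q': [0.121, -0.005, 2.219, 0.707, 0.33, 0.631], 'position': [476.245, 163.862, 238.822], 'tool_rot': [3.14, -0.701, 0.456], 'contact_force': [0.602, -0.226, -1.053], 'width': 39.768}
[-0.025, -0.0, 0.03] [-1.72, 2.54, -1.48]
[-0.025, -0.0, 0.03] [-1.65, 2.62, -1.42]
[-0.025, -0.0, 0.03] [-1.57, 2.71, -1.35]
[-0.025, -0.0, 0.03] [-1.48, 2.78, -1.28]
[-0.025, -0.0, 0.03] [-1.4, 2.86, -1.21]

[-0.017, 0.0, 0.02] [-0.86, 3.84, -0.72]
[-0.017, 0.0, 0.02] [-0.78, 3.87, -0.66]
[-0.017, 0.0, 0.02] [-0.71, 3.89, -0.6]
[-0.017, 0.0, 0.02] [-0.63, 3.92, -0.53]
[-0.017, 0.0, 0.02] [-0.55, 3.94, -0.46]

[-0.01, -0.0, 0.012] [-1.51, 3.04, 0.91]
[-0.01, -0.0, 0.012] [-1.47, 3.05, 0.94]
[-0.01, -0.0, 0.012] [-1.43, 3.06, 0.97]
```

Request:
{"api": "apply_moves", "payload": {"rotation": [[-0.025, 0, 0.03], [-0.025, 0, 0.03], [-0.025, 0, 0.03], [-0.025, 0, 0.03], [-0.025, 0, 0.03]], "travel": [[-1.7, 2.55, -1.5], [-1.65, 2.6, -1.4], [-1.55, 2.7, -1.35], [-1.5, 2.8, -1.3], [-1.4, 2.85, -1.2]], "fingers": [-0.3, -0.3, -0.3, -0.3, -0.3]}}

```text
t: 34.0
position: [429.5, -0.8, 239.7]
tool_rot: [-3.141, -0.701, 0.259]
contact_force: [0.6, -0.6, -1.3]
width: 39.4
```

Request:
{"api": "apply_moves", "payload": {"rotation": [[-0.017, 0, 0.02], [-0.017, 0, 0.02], [-0.017, 0, 0.02], [-0.017, 0, 0.02], [-0.017, 0, 0.02]], "travel": [[-0.85, 3.85, -0.7], [-0.8, 3.85, -0.65], [-0.7, 3.9, -0.6], [-0.65, 3.9, -0.55], [-0.55, 3.95, -0.45]], "fingers": [-0.3, -0.3, -0.3, -0.3, -0.3]}}

```text
t: 34.5
position: [424.5, -201.5, 239.1]
tool_rot: [3.142, -0.7, 0.127]
contact_force: [1.1, 0.3, -0.8]
width: 39.7
```

Request:
{"api": "apply_moves", "payload": {"rotation": [[-0.01, 0, 0.012], [-0.01, 0, 0.012], [-0.01, 0, 0.012], [0, 0, 0]], "travel": [[-1.5, 3.05, 0.9], [-1.45, 3.05, 0.95], [-1.45, 3.05, 0.95], [0, 0, 0]], "fingers": [-0.3, -0.3, -0.3, -0.3]}}

```text
t: 34.9
position: [419.3, -294.8, 187.4]
tool_rot: [-3.139, -0.699, 0.077]
contact_force: [0.1, -0.3, -0.9]
width: 39.5
```

```bash
python3 - <<'E'
from h import *
o=st()
rows(o['position'],o['tool_rot'],(421.1,-292.6,45),[np.pi,-.701,.083],5)
snap('wrist','w31')
E
```

```text
{'t': 34.9, 'q': [-1.027, 0.216, 2.127, 1.027, 0.738, -0.306], 'position': [419.264, -294.77, 187.371], 'tool_rot': [-3.139, -0.699, 0.077], 'contact_force': [0.062, -0.309, -0.874], 'width': 39.538}
[0.0, 0.0, -0.001] [-1.8, -0.03, 2.21]
[0.0, 0.0, -0.001] [-1.8, -0.04, 2.2]
[0.0, 0.0, -0.001] [-1.8, -0.04, 2.2]
[0.0, 0.0, -0.001] [-1.8, -0.04, 2.2]
[0.0, 0.0, -0.001] [-1.8, -0.04, 2.2]
```

View pics/w31.png

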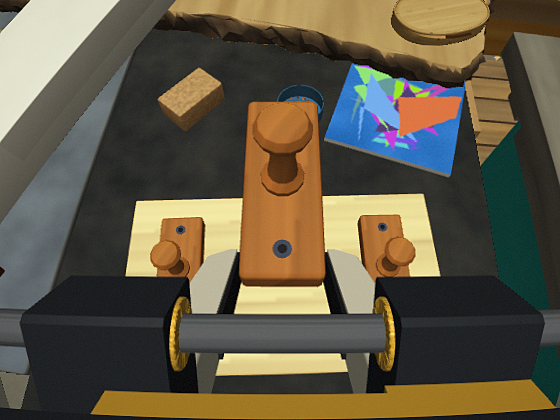

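Request:
{"api": "apply_moves", "payload": {"rotation": [[0, 0, -0.001], [0, 0, -0.001], [0, 0, -0.001], [0, 0, -0.001], [0, 0, 0]], "travel": [[-2.2, -0.05, 2.7], [-2.2, -0.05, 2.7], [-2.2, -0.05, 2.7], [-2.2, -0.05, 2.7], [0, 0, 0]], "fingers": [-0.3, -0.3, -0.3, -0.3, -0.3]}}

```text
t: 35.45
position: [421.4, -287.9, 47.2]
tool_rot: [-3.137, -0.698, 0.083]
contact_force: [-0.4, -0.2, 0.2]
width: 39.5
```

```bash
python3 - <<'E'
from h import *
o=st()
rows(o['position'],o['tool_rot'],(421.1,-292.6,32),[np.pi,-.701,.083],2)
snap('wrist','w32')
E
```

```text
{'t': 35.45, 'q': [-1.014, 0.537, 2.194, 1.498, 0.613, -0.896], 'position': [421.406, -287.862, 47.193], 'tool_rot': [-3.137, -0.698, 0.083], 'contact_force': [-0.421, -0.25, 0.249], 'width': 39.521}
[-0.002, 0.002, 0.0] [-0.51, 0.24, 0.56]
[-0.002, 0.002, 0.0] [-0.52, 0.24, 0.56]
```

View pics/w32.png

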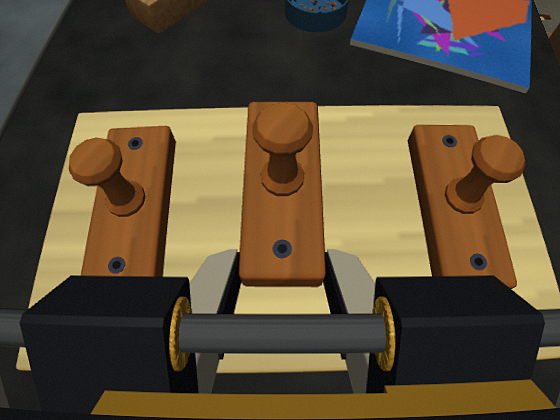

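Request:
{"api": "apply_moves", "payload": {"rotation": [[-0.002, 0.002, 0], [-0.002, 0.002, 0], [0, 0, 0]], "travel": [[-0.5, 0.25, 0.55], [-0.5, 0.22, 0.55], [0, 0, 0]], "fingers": [-0.3, -0.3, -0.3]}}

```text
t: 35.8
position: [422.7, -295.4, 37.1]
tool_rot: [3.133, -0.706, 0.088]
contact_force: [0.7, -0.0, -0.8]
width: 39.5
```

```bash
python3 - <<'E'
from h import *
o=st()
rows(o['position'],o['tool_rot'],(421.1,-292.6,28),[np.pi,-.701,.083],1)
E
```

```text
{'t': 35.8, 'q': [-1.023, 0.57, 2.185, 1.548, 0.616, -0.961], 'position': [422.749, -295.396, 37.074], 'tool_rot': [3.133, -0.706, 0.088], 'contact_force': [0.743, -0.039, -0.81], 'width': 39.511}
[0.005, -0.005, 0.004] [-0.7, -0.3, 0.6]
```

Request:
{"api": "apply_moves", "payload": {"rotation": [[0.003, -0.003, 0.002], [0, 0, 0], [0, 0, 0]], "travel": [[-0.35, -0.2, 0.25], [0, 0, 0], [0, 0, 0]], "fingers": [-0.3, -0.3, -0.3]}}

```text
t: 36.1
position: [421.1, -293.1, 31.7]
tool_rot: [3.139, -0.703, 0.085]
contact_force: [0.7, 0.4, -0.3]
width: 39.6
```

```bash
python3 - <<'E'
from h import *
o=st()
rows(o['position'],o['tool_rot'],(421.1,-292.6,28),[np.pi,-.701,.083],1)
E
```

```text
{'t': 36.1, 'q': [-1.022, 0.581, 2.188, 1.559, 0.615, -0.975], 'position': [421.129, -293.069, 31.666], 'tool_rot': [3.139, -0.703, 0.085], 'contact_force': [0.655, 0.443, -0.323], 'width': 39.626}
[0.001, -0.002, 0.001] [-0.24, -0.05, 0.28]
```

Lowering in 1 mm steps to feel the board.

Request:
{"api": "apply_moves", "payload": {"rotation": [[0.001, -0.002, 0.001], [0, 0, 0]], "travel": [[-0.15, -0.05, 0.17], [0, 0, 0]], "fingers": [-0.3, -0.3]}}

```text
t: 36.3
position: [420.8, -292.5, 28.7]
tool_rot: [-3.141, -0.7, 0.083]
contact_force: [0.5, 0.2, -0.7]
width: 39.3
```

Request:
{"api": "apply_moves", "payload": {"rotation": [[0, 0, 0], [0, 0, 0]], "travel": [[-0.064, 0, 0.077], [0, 0, 0]], "fingers": [-0.3, -0.3]}}

```text
t: 36.5
position: [420.9, -292.6, 27.6]
tool_rot: [-3.141, -0.7, 0.083]
contact_force: [0.0, 0.6, -1.4]
width: 39.2
```

Request:
{"api": "apply_moves", "payload": {"rotation": [[0, 0, 0], [0, 0, 0]], "travel": [[-0.064, 0, 0.077], [0, 0, 0]], "fingers": [-0.3, -0.3]}}

```text
t: 36.7
position: [420.9, -292.6, 27.4]
tool_rot: [3.141, -0.702, 0.083]
contact_force: [-8.0, 1.3, 13.9]
width: 39.9
```

Request:
{"api": "apply_moves", "payload": {"rotation": [[0, 0, 0], [0, 0, 0]], "travel": [[0.05, 0, -0.055], [0, 0, 0]], "fingers": [-0.3, -0.3]}}

```text
t: 36.9
position: [420.9, -292.6, 27.5]
tool_rot: [3.142, -0.7, 0.083]
contact_force: [0.0, 0.4, -0.3]
width: 39.6
```

Request:
{"api": "apply_moves", "payload": {"rotation": [[0, 0, 0], [0, 0, 0], [0, 0, 0], [0, 0, 0]], "travel": [[0, 0, 0], [0, 0, 0], [0, 0, 0], [0, 0, 0]], "fingers": [0.0, 0.15, 0.15, 0.15]}}

```text
t: 37.3
position: [420.9, -292.6, 27.4]
tool_rot: [-3.141, -0.7, 0.083]
contact_force: [0.0, -0.2, 0.8]
width: 53.4
```

Request:
{"api": "apply_moves", "payload": {"rotation": [[0, 0, 0], [0, 0, 0], [0, 0, 0], [0, 0, 0], [0, 0, 0]], "travel": [[0, 0, -0.6], [0, 0, -2.0], [0, 0, -3.0], [0, 0, -3.5], [1, 0, -4.0]], "fingers": [0.15, 0.15, 0.15, 0.15, 0.15]}}

```text
t: 37.8
position: [342.8, -298.2, 134.2]
tool_rot: [-3.139, -0.698, 0.08]
contact_force: [1.2, -0.7, -0.2]
width: 53.3
```

```bash
python3 - <<'E'
from h import *
o=st()
snap('wrist','w33')
snap('top','t33')
E
```

```text
{'t': 37.8, 'q': [-1.218, 0.274, 2.253, 1.116, 0.762, -0.629], 'position': [342.77, -298.23, 134.238], 'tool_rot': [-3.139, -0.698, 0.08], 'contact_force': [1.204, -0.727, -0.193], 'width': 53.308}
```

View pics/w33.png

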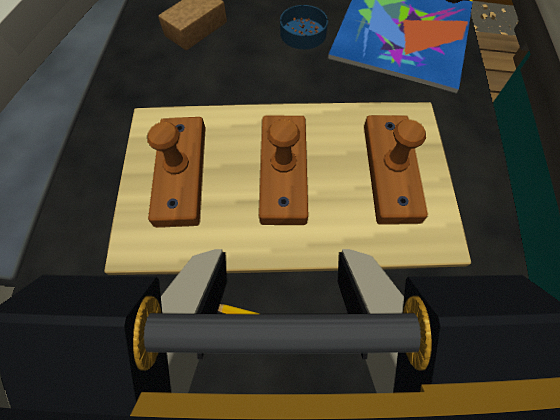

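View pics/t33.png

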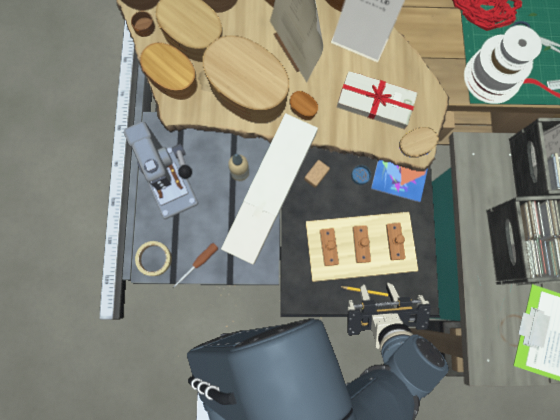

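```bash
python3 - <<'E'
from h import *
a,c=load('top0');b,_=load('t33')
d=np.abs(a.astype(int)-b).max(2); 
print('diff px press',(d[100:280,100:230]>40).sum(),'other',(d[100:200,230:430]>40).sum(),'board',(d[205:285,300:420]>40).sum(), 'pencil',(d[284:300,338:392]>40).sum())
ys,xs=np.where(d[205:285,300:420]>40); print(list(zip(xs+300,ys+205))[:40])
cv2.imwrite('pics/t33z.png',cv2.resize(b[200:300,290:430,::-1],None,fx=5.7,fy=5.7,interpolation=cv2.INTER_CUBIC))
W,w=load('w33')
cv2.imwrite('pics/w33z.png',cv2.resize(W[100:240,130:440,::-1],None,fx=2.5,fy=2.5,interpolation=cv2.INTER_CUBIC))
E
```

```text
diff px press 0 other 0 board 16 pencil 147
[(np.int64(369), np.int64(239)), (np.int64(369), np.int64(240)), (np.int64(360), np.int64(243)), (np.int64(360), np.int64(244)), (np.int64(387), np.int64(283)), (np.int64(388), np.int64(283)), (np.int64(389), np.int64(283)), (np.int64(390), np.int64(283)), (np.int64(363), np.int64(284)), (np.int64(364), np.int64(284)), (np.int64(387), np.int64(284)), (np.int64(388), np.int64(284)), (np.int64(389), np.int64(284)), (np.int64(390), np.int64(284)), (np.int64(391), np.int64(284)), (np.int64(392), np.int64(284))]
```

View pics/t33z.png

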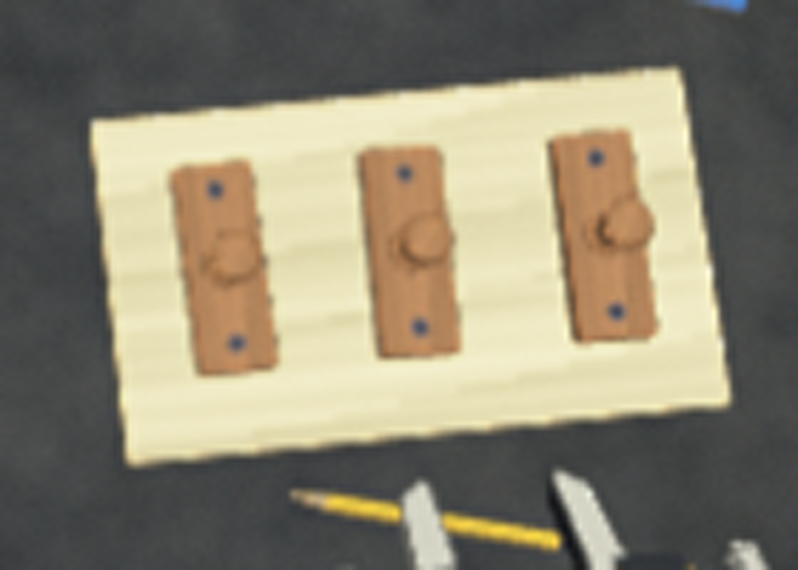

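View pics/w33z.png

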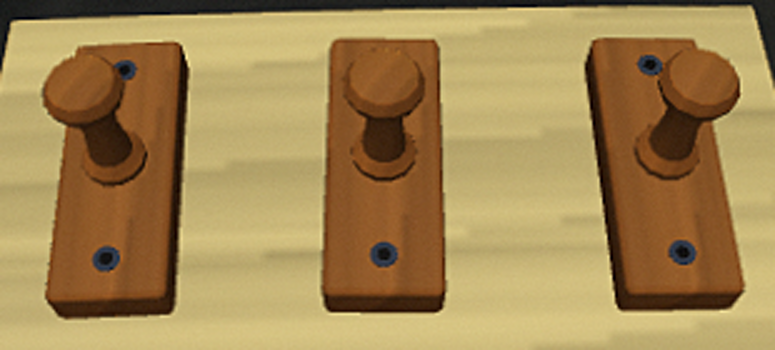

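```bash
python3 - <<'E'
from h import *
W,w=load('w33'); T,t=load('t33')
zw=lambda u,v:(130+u/2.5,100+v/2.5); z1=lambda u,v:(290+u/5.7,200+v/5.7)
for n,u,ctr in zip('LMR',[(83,87),(384,80),(701,81)],[(454.1,-197.1),(463.1,-289.1),(471.7,-385)]):
    o,d=ray(w,[zw(*u)]);d=d[0]; k=np.dot(np.array(ctr)-o[:2],d[:2])/np.dot(d[:2],d[:2]); print(n,(o+k*d).round(1))
for n,pg,ctr in [('L',(237,256),(454.1,-197.1)),('M',(428,240),(463.1,-289.1)),('R',(629,222),(471.7,-385))]:
    o,d=ray(t,[z1(*pg)]);d=d[0]; k=np.dot(np.array(ctr)-o[:2],d[:2])/np.dot(d[:2],d[:2]); print(n,(o+k*d).round(1))
st()
E
```

```text
L [ 454.6 -198.    77.2]
M [ 463.1 -288.9   78.5]
R [ 471.8 -384.9   77.8]
L [ 453.9 -197.3   76.2]
M [ 463.1 -289.1   72.3]
R [ 472.2 -384.8   76.8]
{'t': 37.9, 'q': [-1.219, 0.267, 2.25, 1.116, 0.762, -0.628], 'position': [343.387, -300.541, 137.636], 'tool_rot': [3.134, -0.701, 0.086], 'contact_force': [0.017, -0.125, -0.695], 'width': 53.311}
```

Request:
{"api": "apply_moves", "payload": {"rotation": [[0, 0, 0], [0, 0, 0], [0, 0, 0], [0, 0, 0]], "travel": [[2, 0, -2.5], [2, 0, -2.5], [0, 0, 0], [0, 0, 0]], "fingers": [0.15, 0.15, 0.15, 0.15]}}

```text
t: 38.3
position: [342.8, -298.9, 197.9]
tool_rot: [3.14, -0.7, 0.084]
contact_force: [-0.9, 0.5, 0.2]
width: 53.5
```

```bash
python3 - <<'E'
from h import *
st(); print(env.sign_off())
E
```

```text
{'t': 38.3, 'q': [-1.219, 0.129, 2.204, 0.96, 0.86, -0.405], 'position': [342.824, -298.928, 197.939], 'tool_rot': [3.14, -0.7, 0.084], 'contact_force': [-0.899, 0.488, 0.23], 'width': 53.482}
the job is handed in; nothing more can be done
None
```

The job is done and handed in at about 38 s. The proud hook was the middle one. I slid it peg up against the back stop and pulled the lever until the peg came up solid. The force at the ball rose from about 7.5 to 14 N, and I stopped there. I then eased the lever up and laid the hook back in its place on the board.

**Last checks**
- **Position:** in the top camera, the hook's plate and screws are within about a pixel of where they started. The other two hooks look unmoved, and nothing changed around the press or behind the board. The gripper hid part of the pencil in the last top picture, but the visible part had not moved.
- **Peg height:** the wrist camera puts the knob level with its neighbours (78.5 mm against 77.2 and 77.8). The rougher top-camera estimate disagrees, reading 72 mm against 76–77. I trust the wrist view more.

**What went less than smoothly**
- **Lever ball:** near the top of the return it slipped about a centimetre forward in the pads, and the hand briefly pushed the lever against its up-stop with about 16 N. The lever was at rest when I let go.
- **Bed and board contact:** while sliding the hook in, the hand dragged on the bed with up to 16 N. It met the board with about 14 N when laying the hook down.

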